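# Clear the parcel scale and weigh the short mailing tube

## Task

Somebody has left a cup on the pan of the parcel scale under the glass riser shelf: take it off, keeping it upright, and stand it on the serving tray. Then take the short, thick mailing tube out of the stand and stand it on end in the middle of the scale's pan, setting it down gently so that the pan is never driven to the bottom of its travel. Leave everything else where it is.

Things in the scene. Friction and masses are not known exactly. Their poses are not given: they have to be found in the camera images.
- riser: Fixed riser over the scale: a glass shelf (344 mm wide, 10 mm thick) on steel legs, a label printer on it. Origin: on the counter, middle of its bay; x points inward from the open front (robot's side), y left, z up. Glass underside 295 mm above the counter, from x = -50 (front edge) to +130 mm; legs at y = +-160 mm. It covers the pan: reach in low, tool leaning back 30 to 45 degrees.
- scale: Fixed grey parcel scale under the riser. Origin: on the counter below the middle of the pan, some 35 mm to the right of the riser's origin; x points inward. Base 160 mm wide, from x = -115 mm (display) to +85 mm, at most 34 mm high.
- pan_top (a point): Middle of the upper face of the scale's square steel pan (150 x 150 x 6 mm, flat, no rim), 56 mm above the counter when empty; it moves with the pan.
- pan (a joint): Downward travel of the sprung pan in m: 0 when empty, about 1.1 mm for each newton of load, bottom stop at 16 mm (about 14 N).
- cup: White straight-sided cup without a handle, 60 mm outer diameter, 75 mm high, 4 mm wall, about 0.2 kg, standing on the scale's pan. Origin: centre of its underside, z up.
- tray: Fixed walnut serving tray, 200 mm (x) by 130 mm (y). Origin: centre of its underside; floor 6 mm above the counter, edge 6 mm wide, 12 mm high. A second cup stands on its far half (x about +50 mm); the near half (x about -45 mm) is empty. To its right, towards the tube stand, the counter is free for putting something down: 70 mm around the point x = -40, y = -155 mm.
- tray_cup: Second cup, the same as the first, already standing on the far half of the tray; leave it. Origin: centre of its underside.
- stand: Fixed black box-shaped tube stand, 256 mm (x) by 74 mm (y), 135 mm high, 4 mm walls and floor, three cells in a row along x (centres at -84, 0, +84 mm, each 80 by 66 mm inside). Origin: centre of its underside. One cardboard tube stands on end in each cell; beside both long sides (+-y) there is room for fingers above the rim.
- tube: The short, thick cardboard mailing tube, flat closed ends, 56 mm diameter, 180 mm long, 0.15 to 0.4 kg, standing in the middle cell or the one farthest from the robot; only its top 49 mm shows above the stand's rim. Origin: centre of its lower end; z along the tube, up. Lift it straight up 135 mm to clear the cell.
- long_tube_a: Long thin cardboard tube, 44 mm diameter, 220 mm long, standing in the stand; leave it. Origin: centre of its lower end.
- long_tube_b: Another tube like long_tube_a; leave it. Origin: centre of its lower end.
- stapler: Black stapler, 130 x 34 x 55 mm, on the counter between the robot and the tray, roughly across the robot's view; leave it. Origin: centre of its underside.
- tape_dispenser: Desk tape dispenser, 150 x 60 x 85 mm, in front of the riser's left end; leave it. Origin: centre of its underside.
- pen_pot: Steel pen pot, 76 mm diameter, 150 mm high with its pens, at the back of the counter; leave it. Origin: centre of its underside.
- carton: Closed cardboard parcel, 150 x 110 x 60 mm, between the robot and the riser; leave it. Origin: centre of its underside.
Things that resemble listed ones, but are neither listed nor needed, are in the scene too. Leave any orange look-alike of the cup alone. What is shaped like the tube but purple is not meant.

How it is judged:
By the outcome, as a careful person would: the job done as asked, in the order asked, and still so for the second after the job is handed in, with the robot touching nothing.
It also fails if it takes over 69 s, if anything falls off the work surface, if the arm or the gripper's body presses on something with over 40 N, if the wrist force passes 120 N, or if a joint passes its speed limit or range.

## Robot

A 7-joint arm with a two-finger parallel gripper is mounted at the origin on the work surface. World frame = base frame: x ahead of the robot, y to its left, z up, the work surface at z = 0. Lengths are in m, angles in rad, forces in N, time in s.
With the tool pointing down it reaches from about 0.425 to 0.875 m from the base axis. Payload 4.7 kg.
Tool frame: the origin (TCP) lies at the very end of the fingers, on their centre line; the grasp point (between the pads) lies 19 mm behind it; z points along the fingers, y is the line along which they close (so a half turn about z gives the same grasp; the last joint's range is limited). The gripper opens to 85 mm and grips with 20 to 120 N. Pads are 22 mm wide; open, the fingers measure 114 mm over their backs; the gripper's body (76 mm by 85 mm) begins 54 mm behind the grasp point. The pads swing forward as they close: fully open they stand 13 mm farther back than shut.
Start: joints at [0.014, 0.321, -0.07, 1.45, 0.023, 1.371, -0.057], TCP at [0.65, -0, 0.231] pointing down, gripper open.
Joint ranges: [-2.86, 2.86], [-0.3, 2.09], [-1.38, 1.24], [0.06, 2.45], [-1.56, 4.7], [0.09, 2.05], [-2.69, 2.69]. Speed limits (rad/s): [2.57, 2.57, 3.14, 3.14, 3.14, 3.14, 3.14].

## Interface

Orientations are given as a rotation vector (axis times angle).
In Python, from plant import arm, viewer gives the robot as it stands.
- The arm moves only by the tool servo_tool, never from a script. Its argument "moves" is a list of rows, each an object of numbers: "x", "y", "z": the shift along the world's x, y, z in m; "ax", "ay", "az": the turn, a rotation vector about the world's x, y, z in rad; "fingers": the opening, from 0 (shut) to 1 (fully open). A call has exactly 10 rows; each row is the pose to reach, as a shift and turn from the pose commanded when the call began; what a row does not reach only later rows make up. A row lasts 1/12 s, in which the tool goes at most 41.7 mm and 7.16 degrees, less where a joint would pass 70% of its speed; a pose out of reach is approached as far as the arm can. A call with a gripper value outside its range is refused whole. The fingers move at their own pace and stop on an object; "grip_force" is the grip in N (left out, the last holds). Time passes only in rows, so rows that repeat a pose let the fingers close, or fill a call up. It gives the time, the measured TCP pose, the force, the opening and the grip force at its end, in the units of the state.
- arm.get_obs(): the state, without advancing time (a new reading comes with each control period).
- viewer.get_image(name): name is "scene" or "side" or "wrist"; returns a dict with "pixels" (384x512x3 uint8, red, green, blue), "mtx" (3x3 intrinsics, pixels), "k1" (the pictures are not rectified: a ray, as slopes to the right and down, at radius r is drawn at 1 + k1 r^2 times it, then the intrinsics apply), "cam_to_world" (4x4, takes a point from camera to world coordinates); the wrist camera has in their place "T_tool_cam" (4x4, takes a point from camera to tool coordinates, whose origin is the TCP and whose axes are the flange's). Camera axes: x right, y down, z forward; pixel columns grow to the right and rows downward; lengths in m; the calibration is good to about 2 mm. A picture is of the moment at which its call begins: read the wrist's pose just before it. There is no depth.
- arm.close_job(): hands the job in; it is judged then, once.
The state is a dict: "time": time; "q": joint angles; "joint_velocities": joint speeds; "joint_efforts": joint torques, N m; "position": TCP position; "tcp_rot": TCP orientation; "contact_force": force on the tool from outside, world axes, zero at the start; "wrist_torque": the same for the moment, N m; "width": finger opening in m; "gripper_force": force on a finger pad.
Only numpy, scipy, OpenCV 4.12 (cv2) and the standard library are available. Lean on these libraries where they do the work, as an engineer would, in place of code of your own. Each camera call takes 0.05 s, during which the arm holds its last target. There are 200 camera calls.

## Working session

There is one attempt and no reset: what is moved stays moved. The work goes in short steps, Python scripts to look and compute and a tool call to move; the robot and the scene stay as the last step left them, time stands still between calls to the robot, and variables do not carry over. Pictures are saved under pics/ and viewed, at most 10 in all, crops included, and the job is handed in when it is done.

Besides the shell and the picture viewer there is one more tool, called after ">>>" as name(argument=value, ...), one argument or row to a line, values as JSON. servo_tool: Moves the arm, as the interface text tells. Its arguments: {"type":"object","properties":{"moves":{"type":"array","items":{"type":"object","properties":{"x":{"type":"number"},"y":{"type":"number"},"z":{"type":"number"},"ax":{"type":"number"},"ay":{"type":"number"},"az":{"type":"number"},"fingers":{"type":"number"}}}},"grip_force":{"type":"number"}},"required":["moves"]}

```bash
ls; mkdir -p pics
cat > h.py <<'E'
import numpy as np, cv2, json
from plant import arm, viewer
def snap(n, f):
    o=arm.get_obs(); im=viewer.get_image(n)
    cv2.imwrite(f'pics/{f}.png', im['pixels'][:,:,::-1])
    d={k:np.array(v).tolist() for k,v in im.items() if k!='pixels'}
    d['pos']=np.array(o['position']).tolist(); d['rot']=np.array(o['tcp_rot']).tolist()
    json.dump(d,open(f'pics/{f}.json','w')); return im,o
def load(f):
    d=json.load(open(f'pics/{f}.json'))
    K=np.array(d['mtx']); k1=float(d['k1'])
    if 'cam_to_world' in d: T=np.array(d['cam_to_world'])
    else:
        W=np.eye(4); W[:3,:3]=cv2.Rodrigues(np.array(d['rot']))[0]; W[:3,3]=d['pos']; T=W@np.array(d['T_tool_cam'])
    return K,np.array([k1,0,0,0.]),T
def ray(f,u,v):
    K,D,T=load(f)
    p=cv2.undistortPoints(np.array([[[u,v]]],float),K,D)[0,0]
    return T[:3,3],T[:3,:3]@np.array([p[0],p[1],1.])
def atz(f,u,v,z):
    o,d=ray(f,u,v); return o+d*(z-o[2])/d[2]
def proj(f,P):
    K,D,T=load(f); Ti=np.linalg.inv(T)
    return cv2.projectPoints(np.array(P,float).reshape(-1,1,3),cv2.Rodrigues(Ti[:3,:3])[0],Ti[:3,3],K,D)[0].reshape(-1,2)
E
python3 - <<'E'
from h import *
for n in('scene','side'):
    snap(n,n+'0')
    i=cv2.imread(f'pics/{n}0.png'); cv2.imwrite(f'pics/{n}0b.png',cv2.resize(i,(800,600),interpolation=cv2.INTER_CUBIC))
    K,D,T=load(n+'0'); print(n,K[0,0],K[0,2],K[1,2],D[0],T.round(3).tolist())
im,o=snap('wrist','w0'); print(np.array(im['T_tool_cam']).round(3).tolist(), o['time'],o['tcp_rot'],o['width'])
E
```

```text
pics
scene 417.01140279398453 249.08547472406417 194.58832273285753 -0.034930345362934816 [[-0.072, -0.95, 0.302, 0.126], [-0.997, 0.067, -0.028, -0.053], [0.007, -0.303, -0.953, 1.503], [0.0, 0.0, 0.0, 1.0]]
side 439.5061417442928 256.2842024547827 193.22829128731175 -0.152870570923716 [[-0.401, -0.725, 0.56, -0.285], [-0.916, 0.328, -0.231, 0.273], [-0.016, -0.606, -0.796, 1.329], [0.0, 0.0, 0.0, 1.0]]
[[-0.0, -0.965, -0.264, 0.066], [1.0, 0.0, -0.0, -0.0], [0.0, -0.264, 0.965, -0.143], [0.0, 0.0, 0.0, 1.0]] 0.1 [-2.22061924e+00 -2.22060636e+00  2.03776457e-03] 0.08580004566090406
```

View pics/scene0b.png

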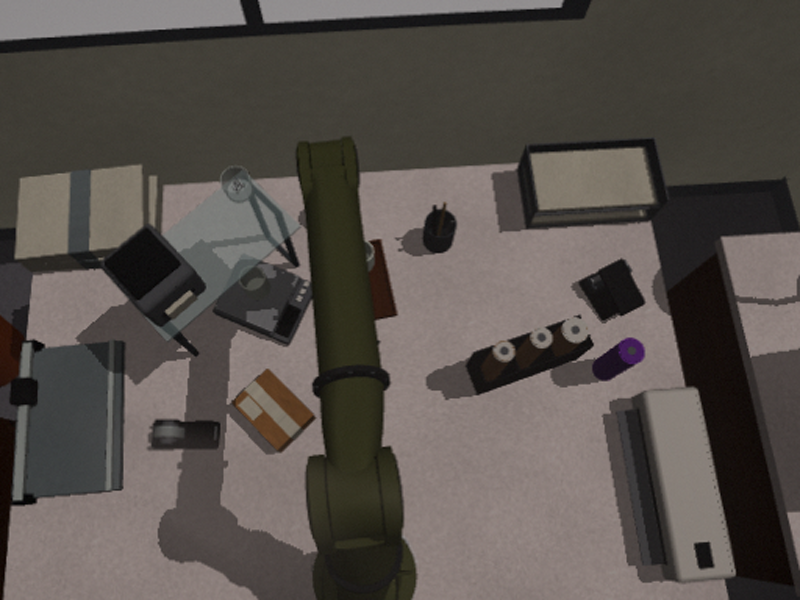

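View pics/side0b.png

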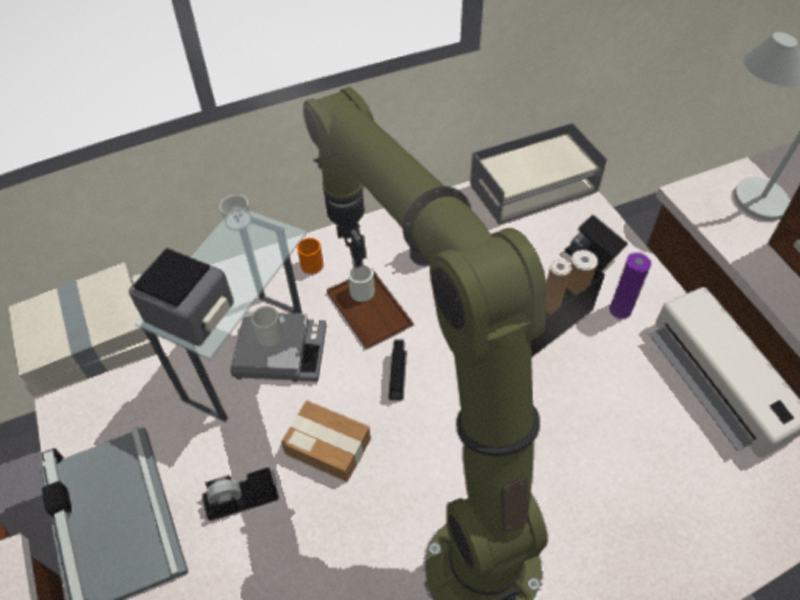

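Candidates (800-px pictures):
- **Cups:** white cup on the pan at scene (252,280) / side (266,325). Tray cup at side (361,283), orange look-alike at side (310,255), and a glass on the riser shelf at side (235,208). I choose the one on the pan.
- **Tubes:** stand tops at scene (504,350), (541,338) and (574,330), with a purple one at (631,350). The thick tube still has to be picked out in a close crop.

Run:
```python
from h import *
s=cv2.imread('pics/scene0.png'); d=cv2.imread('pics/side0.png')
a=cv2.resize(s[140:225,130:210],None,fx=5,fy=5,interpolation=cv2.INTER_CUBIC)   # 400x425
b=cv2.resize(s[195:255,290:390],None,fx=4,fy=4,interpolation=cv2.INTER_CUBIC)   # 400x240
c=cv2.resize(d[180:250,140:220],None,fx=5,fy=5,interpolation=cv2.INTER_CUBIC)  #400x350
e=cv2.resize(d[150:230,330:410],None,fx=3,fy=3,interpolation=cv2.INTER_CUBIC) #240x240
m=np.zeros((600,800,3),np.uint8)
m[:350,400:800]=c; m[:425,:400]=a; m[350:590,400:640]=e
cv2.imwrite('pics/c1.png',m); 
f=cv2.resize(s[195:255,290:390],None,fx=8,fy=8,interpolation=cv2.INTER_CUBIC)
cv2.imwrite('pics/c2.png',f)
```

```text
(no output)
```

View pics/c1.png

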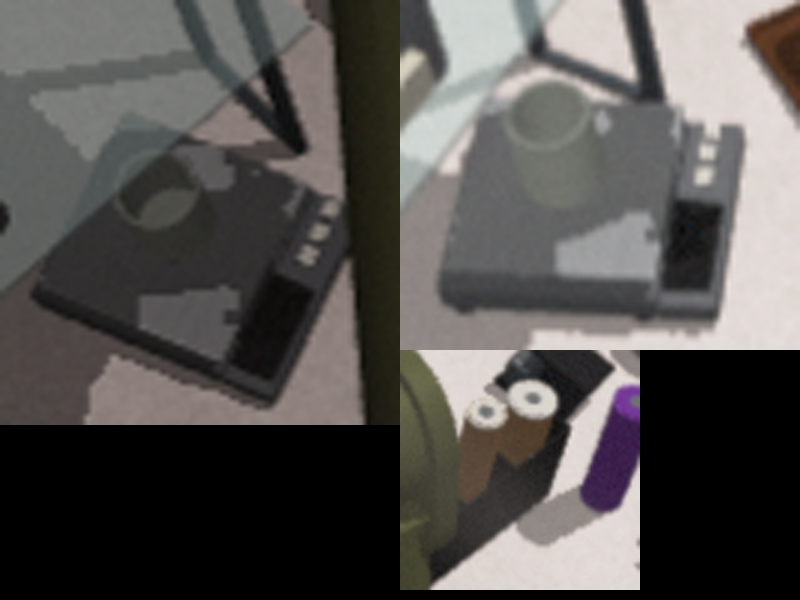

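View pics/c2.png

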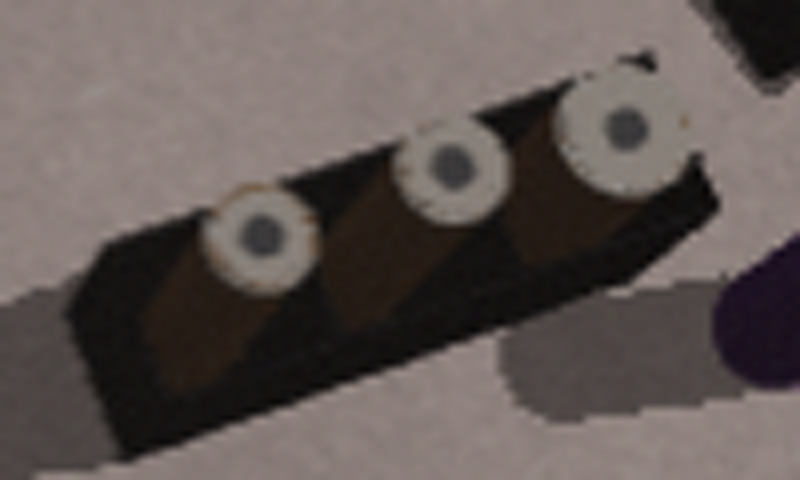

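The crops show the cup rim centre at side px (169.4,203.4) and scene px (161.6,178). The thick tube is the far-right one, with its top centre at scene px (368.4,211.2). It is clearly wider than the two thin tubes at (323,224.5) and (346.6,215.8).

Run:
```python
from h import *
C=lambda x,y:('side0',140+(x-400)/5,180+y/5)
A=lambda x,y:('scene0',130+x/5,140+y/5)
B=lambda x,y:('scene0',290+x/8,195+y/8)
E_=lambda x,y:('side0',330+(x-400)/3,150+(y-350)/3)
S=lambda x,y:('side0',x/1.5625,y/1.5625)
def p(n,z,f): print(n,atz(*f,z).round(4))
p('cup rim side',.129,C(547,117)); p('cup rim scene',.129,A(158,190))
p('cup rimL',.129,C(505,117)); p('rimR',.129,C(590,117))
for k in [(480,97),(680,108),(660,285),(443,270)]: p('pan side',.055,C(*k))
for k in [(125,115),(270,180),(220,362),(35,290)]: p('pan scene',.055,A(*k))
for k in [(720,315),(743,127)]: p('base front',.03,C(*k))
for k in [(275,398),(345,215)]: p('base front sc',.03,A(*k))
p('tube',.184,B(627,130)); p('tube side',.184,E_(530,400))
p('tubeL',.184,B(557,130)); p('tubeR',.184,B(695,130))
p('longM',.224,B(452,169));p('longN',.224,B(263,238));p('longM side',.224,E_(487,413))
for k in [(110,245),(120,458),(70,310),(655,60),(718,205)]: p('stand rim',.135,B(*k))
# tray
for k in [(328,293),(372,270),(412,323),(367,346)]: p('tray',.012,S(*k))
p('traycup rim',.081,S(361,272)); p('orange',.075,S(310,243))
for k in [(140,322),(208,352),(305,232),(243,208)]: p('glass',.305,S(*k))
for k in [(222,418),(298,313)]: p('leg feet',.0,S(*k))
p('stapler',.05,S(399,345));p('stapler end',.05,S(396,398));p('carton',.06,S(328,436)); p('tape',.08,S(240,485)); 
for k in [(310,405),(368,438),(348,468),(285,440)]: p('carton c',.06,S(*k))
p('printer',.4,S(190,270)); p('purple',.19,S(640,262))
p('blackbox',.06,S(597,240)); p('penpot',.1,S(425,250))
```

```text
cup rim side [0.6427 0.2121 0.129 ]
cup rim scene [0.6441 0.2077 0.129 ]
cup rimL [0.6547 0.2387 0.129 ]
rimR [0.6305 0.185  0.129 ]
pan side [0.7377 0.2485 0.055 ]
pan side [0.6676 0.1171 0.055 ]
pan side [0.5311 0.1786 0.055 ]
pan side [0.6039 0.3134 0.055 ]
pan scene [0.7334 0.2459 0.055 ]
pan scene [0.674 0.139 0.055]
pan scene [0.5372 0.1784 0.055 ]
pan scene [0.6009 0.3118 0.055 ]
base front [0.5072 0.1464 0.03  ]
base front [0.6509 0.0773 0.03  ]
base front sc [0.5143 0.1429 0.03  ]
base front sc [0.6516 0.087  0.03  ]
tube [ 0.4592 -0.4795  0.184 ]
tube side [ 0.4607 -0.474   0.184 ]
tubeL [ 0.4613 -0.4506  0.184 ]
tubeR [ 0.4572 -0.5077  0.184 ]
longM [ 0.4382 -0.3942  0.224 ]
longN [ 0.4157 -0.3155  0.224 ]
longM side [ 0.4383 -0.3936  0.224 ]
stand rim [ 0.4375 -0.269   0.135 ]
stand rim [ 0.3474 -0.2631  0.135 ]
stand rim [ 0.4109 -0.2492  0.135 ]
stand rim [ 0.5017 -0.5125  0.135 ]
stand rim [ 0.4361 -0.529   0.135 ]
tray [0.741  0.0413 0.012 ]
tray [ 0.7642 -0.0845  0.012 ]
tray [ 0.5745 -0.1089  0.012 ]
tray [0.5578 0.0123 0.012 ]
traycup rim [ 0.7144 -0.0396  0.081 ]
orange [0.8586 0.0396 0.075 ]
glass [0.596 0.444 0.305]
glass [0.4759 0.3388 0.305 ]
glass [0.6822 0.0819 0.305 ]
glass [0.8053 0.1808 0.305 ]
leg feet [0.5195 0.3729 0.    ]
leg feet [0.7227 0.1268 0.    ]
stapler [ 0.5065 -0.0466  0.05  ]
stapler end [0.3852 0.0133 0.05  ]
carton [0.3551 0.1773 0.06  ]
tape [0.3143 0.3735 0.08  ]
carton c [0.438  0.1872 0.06  ]
carton c [0.3179 0.1042 0.06  ]
carton c [0.273  0.1653 0.06  ]
carton c [0.3819 0.2614 0.06  ]
printer [0.5926 0.3203 0.4   ]
purple [ 0.4007 -0.5846  0.19  ]
blackbox [ 0.5845 -0.6245  0.06  ]
penpot [ 0.6995 -0.1995  0.1   ]
```

Points fit the sizes given. Pan centre is (0.635,0.2145), with scale inward about 62° and riser inward about 39°. The cup is at (0.643,0.210), the tray centre at (0.659,-0.035) at 8°, and the tube at (0.459,-0.478). I'll bring the tool back and yaw it so the camera sits underneath, then lean it.

>>> servo_tool(
  moves=[
    {"x":-0.02,"z":0.005,"az":0.12},
    {"x":-0.04,"z":0.01,"az":0.24},
    {"x":-0.06,"z":0.015,"az":0.36},
    {"x":-0.08,"z":0.02,"az":0.48},
    {"x":-0.1,"z":0.02,"az":0.6},
    {"x":-0.11,"z":0.02,"az":0.72},
    {"x":-0.12,"z":0.02,"az":0.84},
    {"x":-0.12,"z":0.02,"az":0.96},
    {"x":-0.12,"z":0.02,"az":1.08},
    {"x":-0.12,"z":0.02,"az":1.2},
  ],
)

```text
validation failed for argument at $.mo...
```

Run:
```python
from h import *
im,o=snap('scene','scene1'); snap('side','side1')
print(np.round(o['q'],3),np.round(o['position'],4),np.round(o['tcp_rot'],3),o['time'])
a=cv2.imread('pics/scene1.png')[80:280,140:400]; 
cv2.imwrite('pics/c3.png',cv2.resize(a,None,fx=3,fy=3,interpolation=cv2.INTER_CUBIC))
```

```text
[ 0.014  0.322 -0.07   1.451  0.023  1.371 -0.057] [ 6.496e-01 -1.000e-04  2.305e-01] [-2.221e+00 -2.221e+00  2.000e-03] 0.15
```

View pics/c3.png

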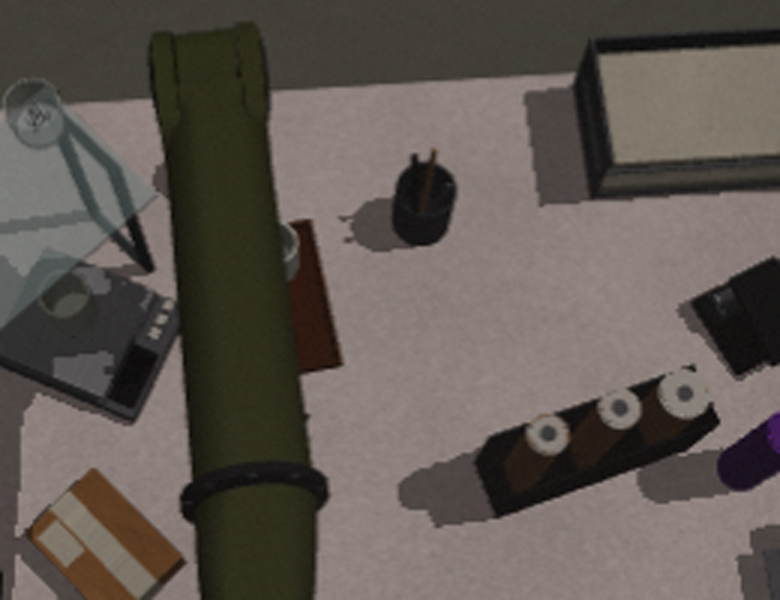

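The call was refused, so nothing moved: the arm still covers the tray in the picture, and the pen pot base is at crop (420,240). I'll send all the keys this time.

>>> servo_tool(
  moves=[
    {"x":-0.02,"y":0,"z":0.005,"ax":0,"ay":0,"az":0.12,"fingers":1},
    {"x":-0.04,"y":0,"z":0.01,"ax":0,"ay":0,"az":0.24,"fingers":1},
    {"x":-0.06,"y":0,"z":0.015,"ax":0,"ay":0,"az":0.36,"fingers":1},
    {"x":-0.08,"y":0,"z":0.02,"ax":0,"ay":0,"az":0.48,"fingers":1},
    {"x":-0.1,"y":0,"z":0.02,"ax":0,"ay":0,"az":0.6,"fingers":1},
    {"x":-0.11,"y":0,"z":0.02,"ax":0,"ay":0,"az":0.72,"fingers":1},
    {"x":-0.12,"y":0,"z":0.02,"ax":0,"ay":0,"az":0.84,"fingers":1},
    {"x":-0.12,"y":0,"z":0.02,"ax":0,"ay":0,"az":0.96,"fingers":1},
    {"x":-0.12,"y":0,"z":0.02,"ax":0,"ay":0,"az":1.08,"fingers":1},
    {"x":-0.12,"y":0,"z":0.02,"ax":0,"ay":0,"az":1.2,"fingers":1},
  ],
  grip_force=40,
)

```text
time: 1.08
position: [0.5298, -0.0001, 0.2515]
tcp_rot: [0.57, 3.089, -0.0]
contact_force: [1.0, 0.1, -0.0]
width: 0.0854
gripper_force: 0.0
```

>>> servo_tool(
  moves=[
    {"x":-0.01,"y":0.015,"z":0.005,"ax":0,"ay":0,"az":0.12,"fingers":1},
    {"x":-0.02,"y":0.03,"z":0.01,"ax":0,"ay":0,"az":0.24,"fingers":1},
    {"x":-0.03,"y":0.045,"z":0.01,"ax":0,"ay":0,"az":0.36,"fingers":1},
    {"x":-0.03,"y":0.06,"z":0.01,"ax":0,"ay":0,"az":0.48,"fingers":1},
    {"x":-0.03,"y":0.075,"z":0.01,"ax":0,"ay":0,"az":0.6,"fingers":1},
    {"x":-0.03,"y":0.09,"z":0.01,"ax":0,"ay":0,"az":0.72,"fingers":1},
    {"x":-0.03,"y":0.1,"z":0.01,"ax":0,"ay":0,"az":0.808,"fingers":1},
    {"x":-0.03,"y":0.11,"z":0.01,"ax":0,"ay":0,"az":0.808,"fingers":1},
    {"x":-0.03,"y":0.12,"z":0.01,"ax":0,"ay":0,"az":0.808,"fingers":1},
    {"x":-0.03,"y":0.12,"z":0.01,"ax":0,"ay":0,"az":0.808,"fingers":1},
  ],
)

```text
time: 1.92
position: [0.4997, 0.1224, 0.2613]
tcp_rot: [-0.682, 3.066, 0.002]
contact_force: [-0.3, 0.7, -0.3]
width: 0.0855
gripper_force: 0.0
```

>>> servo_tool(
  moves=[
    {"x":0,"y":0,"z":0,"ax":0.05,"ay":-0.107,"az":0,"fingers":1},
    {"x":0,"y":0,"z":0,"ax":0.1,"ay":-0.214,"az":0,"fingers":1},
    {"x":0.01,"y":0.01,"z":-0.01,"ax":0.15,"ay":-0.321,"az":0,"fingers":1},
    {"x":0.02,"y":0.02,"z":-0.02,"ax":0.2,"ay":-0.428,"az":0,"fingers":1},
    {"x":0.03,"y":0.03,"z":-0.03,"ax":0.25,"ay":-0.535,"az":0,"fingers":1},
    {"x":0.04,"y":0.04,"z":-0.04,"ax":0.3,"ay":-0.642,"az":0,"fingers":1},
    {"x":0.05,"y":0.05,"z":-0.05,"ax":0.31,"ay":-0.664,"az":0,"fingers":1},
    {"x":0.06,"y":0.055,"z":-0.06,"ax":0.31,"ay":-0.664,"az":0,"fingers":1},
    {"x":0.07,"y":0.06,"z":-0.07,"ax":0.31,"ay":-0.664,"az":0,"fingers":1},
    {"x":0.07,"y":0.06,"z":-0.07,"ax":0.31,"ay":-0.664,"az":0,"fingers":1},
  ],
)

```text
time: 2.75
position: [0.5697, 0.1799, 0.1889]
tcp_rot: [-0.524, 2.365, 0.202]
contact_force: [-0.5, -0.5, -0.3]
width: 0.0856
gripper_force: 0.0
```

```bash
cat >> h.py <<'E'
def state():
    o=arm.get_obs(); R=cv2.Rodrigues(np.array(o['tcp_rot']))[0]; z=R[:,2]; p=np.array(o['position'])
    print('t',round(o['time'],2),'q',np.round(o['q'],2),'tcp',p.round(4),'z',z.round(3),'lean',round(float(np.degrees(np.arccos(-z[2]))),1),'az',round(float(np.degrees(np.arctan2(z[1],z[0]))),1),'y',R[:,1].round(3),'grasp',(p-.019*z).round(4),'F',np.round(o['contact_force'],2),'w',round(o['width'],4))
    return o,R,p
E
python3 - <<'E'
from h import *
state(); snap('wrist','w1'); snap('side','side2')
w=cv2.imread('pics/w1.png'); s=cv2.imread('pics/side2.png')
m=np.hstack([cv2.resize(w,(450,338)),cv2.resize(s[110:260,80:235],(349,338))]); cv2.imwrite('pics/c4.png',m)
g=np.array([.643,.2105,.129]); print(proj('w1',[g]))
E
```

```text
t 2.75 q [-0.09 -0.18 -0.19  2.26 -0.4   0.36  2.05] tcp [0.5697 0.1799 0.1889] z [ 0.604  0.283 -0.746] lean 41.8 az 25.1 y [-0.423  0.906  0.002] grasp [0.5582 0.1746 0.2031] F [-0.54 -0.53 -0.28] w 0.0856
[[255.26895736 214.61768293]]
```

View pics/c4.png

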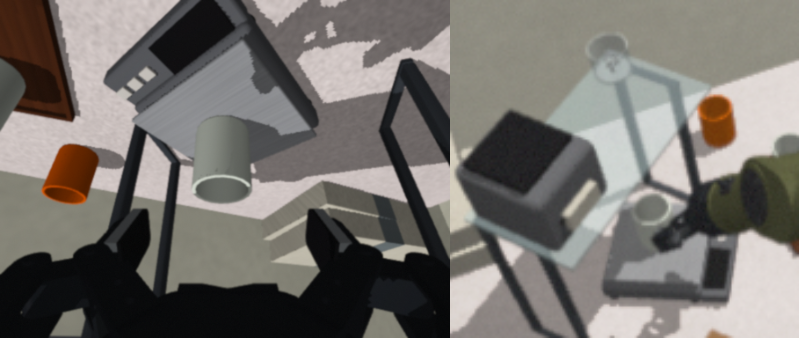

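The wrist view shows the cup squarely between the fingers, with its rim centre at about (251,214) full-res px against a predicted (255,215), so it is about 2 mm off. The glass is clear above the wrist. Next I'll slide in along the tool axis and close.

>>> servo_tool(
  moves=[
    {"x":0.012,"y":0.003,"z":-0.012,"ax":0,"ay":0,"az":0,"fingers":1},
    {"x":0.025,"y":0.008,"z":-0.026,"ax":0,"ay":0,"az":0,"fingers":1},
    {"x":0.038,"y":0.013,"z":-0.04,"ax":0,"ay":0,"az":0,"fingers":1},
    {"x":0.05,"y":0.018,"z":-0.055,"ax":0,"ay":0,"az":0,"fingers":1},
    {"x":0.061,"y":0.023,"z":-0.068,"ax":0,"ay":0,"az":0,"fingers":1},
    {"x":0.071,"y":0.027,"z":-0.08,"ax":0,"ay":0,"az":0,"fingers":1},
    {"x":0.08,"y":0.031,"z":-0.09,"ax":0,"ay":0,"az":0,"fingers":1},
    {"x":0.086,"y":0.034,"z":-0.098,"ax":0,"ay":0,"az":0,"fingers":1},
    {"x":0.086,"y":0.034,"z":-0.098,"ax":0,"ay":0,"az":0,"fingers":1},
    {"x":0.086,"y":0.034,"z":-0.098,"ax":0,"ay":0,"az":0,"fingers":1},
  ],
)

```text
time: 3.68
position: [0.6561, 0.2135, 0.0937]
tcp_rot: [-0.523, 2.361, 0.201]
contact_force: [0.3, -0.5, -0.4]
width: 0.0854
gripper_force: 0.0
```

>>> servo_tool(
  moves=[
    {"x":0,"y":0,"z":0,"ax":0,"ay":0,"az":0,"fingers":0.75},
    {"x":0,"y":0,"z":0,"ax":0,"ay":0,"az":0,"fingers":0.7},
    {"x":0,"y":0,"z":0,"ax":0,"ay":0,"az":0,"fingers":0.6},
    {"x":0,"y":0,"z":0,"ax":0,"ay":0,"az":0,"fingers":0.5},
    {"x":0,"y":0,"z":0,"ax":0,"ay":0,"az":0,"fingers":0.5},
    {"x":0,"y":0,"z":0,"ax":0,"ay":0,"az":0,"fingers":0.5},
    {"x":0,"y":0,"z":0,"ax":0,"ay":0,"az":0,"fingers":0.5},
    {"x":0,"y":0,"z":0,"ax":0,"ay":0,"az":0,"fingers":0.5},
    {"x":0,"y":0,"z":0,"ax":0,"ay":0,"az":0,"fingers":0.5},
    {"x":0,"y":0,"z":0,"ax":0,"ay":0,"az":0,"fingers":0.5},
  ],
  grip_force=40,
)

```text
time: 4.52
position: [0.6562, 0.2137, 0.0935]
tcp_rot: [-0.524, 2.361, 0.201]
contact_force: [-0.9, -1.4, 1.2]
width: 0.0596
gripper_force: 43.0
```

Run:
```python
from h import *
state()
```

```text
t 4.52 q [-0.11  0.17 -0.21  2.15 -0.52  0.11  2.2 ] tcp [0.6562 0.2137 0.0935] z [ 0.606  0.283 -0.743] lean 42.0 az 25.0 y [-0.423  0.906 -0.   ] grasp [0.6447 0.2084 0.1076] F [-0.94 -1.44  1.24] w 0.0596
```

The cup is gripped (width 59.6 mm). Now lift it, bring it out low, and take it over to the tray with yaw only.

>>> servo_tool(
  moves=[
    {"x":0,"y":0,"z":0.006,"ax":0,"ay":0,"az":0,"fingers":0.5},
    {"x":0,"y":0,"z":0.014,"ax":0,"ay":0,"az":0,"fingers":0.5},
    {"x":0,"y":0,"z":0.024,"ax":0,"ay":0,"az":0,"fingers":0.5},
    {"x":-0.01,"y":-0.005,"z":0.03,"ax":0,"ay":0,"az":0,"fingers":0.5},
    {"x":-0.025,"y":-0.015,"z":0.035,"ax":0,"ay":0,"az":0,"fingers":0.5},
    {"x":-0.042,"y":-0.025,"z":0.04,"ax":0,"ay":0,"az":0,"fingers":0.5},
    {"x":-0.056,"y":-0.04,"z":0.04,"ax":0,"ay":0,"az":-0.03,"fingers":0.5},
    {"x":-0.062,"y":-0.06,"z":0.04,"ax":0,"ay":0,"az":-0.08,"fingers":0.5},
    {"x":-0.062,"y":-0.085,"z":0.04,"ax":0,"ay":0,"az":-0.14,"fingers":0.5},
    {"x":-0.06,"y":-0.11,"z":0.04,"ax":0,"ay":0,"az":-0.2,"fingers":0.5},
  ],
)

```text
time: 5.35
position: [0.594, 0.1038, 0.1323]
tcp_rot: [-0.285, 2.398, 0.109]
contact_force: [0.2, -0.8, -2.4]
width: 0.0591
gripper_force: 43.6
```

>>> servo_tool(
  moves=[
    {"x":0.004,"y":-0.025,"z":0,"ax":0,"ay":0,"az":-0.05,"fingers":0.5},
    {"x":0.01,"y":-0.05,"z":0,"ax":0,"ay":0,"az":-0.1,"fingers":0.5},
    {"x":0.015,"y":-0.075,"z":0,"ax":0,"ay":0,"az":-0.15,"fingers":0.5},
    {"x":0.02,"y":-0.1,"z":-0.003,"ax":0,"ay":0,"az":-0.2,"fingers":0.5},
    {"x":0.025,"y":-0.12,"z":-0.01,"ax":0,"ay":0,"az":-0.236,"fingers":0.5},
    {"x":0.028,"y":-0.135,"z":-0.025,"ax":0,"ay":0,"az":-0.236,"fingers":0.5},
    {"x":0.03,"y":-0.1455,"z":-0.04,"ax":0,"ay":0,"az":-0.236,"fingers":0.5},
    {"x":0.03,"y":-0.1455,"z":-0.055,"ax":0,"ay":0,"az":-0.236,"fingers":0.5},
    {"x":0.03,"y":-0.1455,"z":-0.065,"ax":0,"ay":0,"az":-0.236,"fingers":0.5},
    {"x":0.03,"y":-0.1455,"z":-0.065,"ax":0,"ay":0,"az":-0.236,"fingers":0.5},
  ],
)

```text
time: 6.18
position: [0.6231, -0.0405, 0.0805]
tcp_rot: [0.001, 2.433, 0.019]
contact_force: [1.0, 0.4, -2.5]
width: 0.0593
gripper_force: 43.6
```

Run:
```python
from h import *
state(); snap('wrist','w2'); snap('side','side3')
w=cv2.imread('pics/w2.png'); s=cv2.imread('pics/side3.png')
cv2.imwrite('pics/c5.png',np.hstack([cv2.resize(w,(450,338)),cv2.resize(s[140:260,160:284],(349,338))]))
K,D,T=load('w2')
o=arm.get_obs(); p=np.array(o['position'])
c=[p[0]-.0127,p[1],.0]
# expected pixel of tray corners, near half target
t=np.array([.6594,-.0349]);ex=np.array([.99,.143]);ey=np.array([-.143,.99])
for a,b in[(-.1,.065),(-.1,-.065),(.1,.065),(.1,-.065)]:
    q=t+a*ex+b*ey; print((proj('w2',[[*q,.012]])*.879).round(),(proj('side3',[[*q,.012]])[0]-[160,140])*2.81+[450,0])
```

```text
t 6.18 q [-0.27  0.05  0.33  2.31 -0.68  0.1   2.27] tcp [ 0.6231 -0.0405  0.0805] z [ 0.651  0.013 -0.759] lean 40.6 az 1.2 y [-0.004  1.     0.014] grasp [ 0.6107 -0.0407  0.095 ] F [ 1.    0.36 -2.49] w 0.0593
[[334.  32.]] [660.26327903 233.57537163]
[[99. 65.]] [746.09829294 188.99385522]
[[300. 203.]] [586.59702935 129.85645039]
[[189. 211.]] [668.80080568  90.32343621]
```

View pics/c5.png

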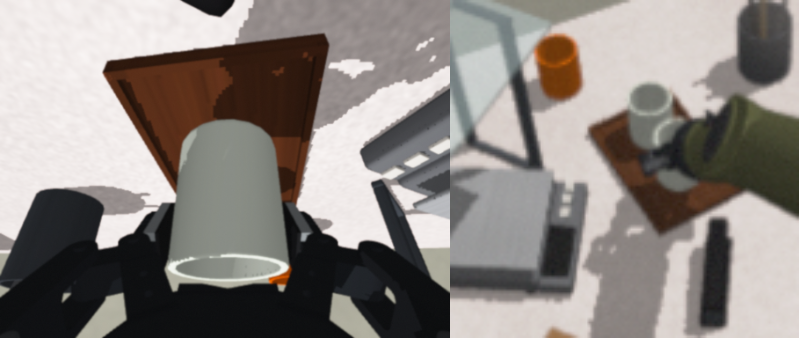

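The cup hangs over the near half of the tray, rim at (228,267) in the wrist crop, with the second cup beyond it. But q6 is at its lower limit (0.10), so the tool lags: lean is 40.6° and z is 12 mm high. Leaning across the arm's radial direction should free q6, so I'll yaw the tool about the cup.

>>> servo_tool(
  moves=[
    {"x":0,"y":0,"z":0.015,"ax":0,"ay":0,"az":0.04,"fingers":0.5},
    {"x":0,"y":0.001,"z":0.022,"ax":0,"ay":0,"az":0.1,"fingers":0.5},
    {"x":0,"y":0.002,"z":0.022,"ax":0,"ay":0,"az":0.2,"fingers":0.5},
    {"x":0,"y":0.003,"z":0.022,"ax":0,"ay":0,"az":0.3,"fingers":0.5},
    {"x":0,"y":0.004,"z":0.022,"ax":0,"ay":0,"az":0.4,"fingers":0.5},
    {"x":-0.001,"y":0.005,"z":0.022,"ax":0,"ay":0,"az":0.5,"fingers":0.5},
    {"x":-0.001,"y":0.007,"z":0.022,"ax":0,"ay":0,"az":0.6,"fingers":0.5},
    {"x":-0.002,"y":0.008,"z":0.022,"ax":0,"ay":0,"az":0.7,"fingers":0.5},
    {"x":-0.003,"y":0.009,"z":0.022,"ax":0,"ay":0,"az":0.785,"fingers":0.5},
    {"x":-0.003,"y":0.009,"z":0.022,"ax":0,"ay":0,"az":0.785,"fingers":0.5},
  ],
)

```text
time: 7.12
position: [0.6177, -0.0309, 0.09]
tcp_rot: [-0.422, 2.457, 0.148]
contact_force: [0.1, -0.2, -3.9]
width: 0.0592
gripper_force: 44.2
```

Run:
```python
from h import *
state()
```

```text
t 7.12 q [ 1.    0.15 -0.84  2.18 -0.65  0.35  2.67] tcp [ 0.6177 -0.0309  0.09  ] z [ 0.573  0.206 -0.793] lean 37.5 az 19.8 y [-0.334  0.942  0.004] grasp [ 0.6068 -0.0348  0.1051] F [ 0.12 -0.17 -3.89] w 0.0592
```

q7 is now at its limit, so I'll yaw the other way, to u of about -40°.

>>> servo_tool(
  moves=[
    {"x":0,"y":0,"z":0.02,"ax":0,"ay":0,"az":-0.12,"fingers":0.5},
    {"x":0,"y":0,"z":0.03,"ax":0,"ay":0,"az":-0.24,"fingers":0.5},
    {"x":0,"y":-0.002,"z":0.03,"ax":0,"ay":0,"az":-0.36,"fingers":0.5},
    {"x":0,"y":-0.004,"z":0.03,"ax":0,"ay":0,"az":-0.48,"fingers":0.5},
    {"x":0,"y":-0.006,"z":0.03,"ax":0,"ay":0,"az":-0.6,"fingers":0.5},
    {"x":0,"y":-0.008,"z":0.03,"ax":0,"ay":0,"az":-0.72,"fingers":0.5},
    {"x":0,"y":-0.01,"z":0.03,"ax":0,"ay":0,"az":-0.84,"fingers":0.5},
    {"x":0,"y":-0.012,"z":0.03,"ax":0,"ay":0,"az":-0.96,"fingers":0.5},
    {"x":0,"y":-0.014,"z":0.03,"ax":0,"ay":0,"az":-1.08,"fingers":0.5},
    {"x":0,"y":-0.014,"z":0.03,"ax":0,"ay":0,"az":-1.08,"fingers":0.5},
  ],
)

```text
time: 7.95
position: [0.6157, -0.0438, 0.1171]
tcp_rot: [0.293, 2.507, -0.093]
contact_force: [-0.8, -1.1, -2.8]
width: 0.0594
gripper_force: 44.2
```

Run:
```python
from h import *
state()
```

```text
t 7.95 q [ 0.66  0.03 -0.73  2.19  0.54  0.38  0.82] tcp [ 0.6157 -0.0438  0.1171] z [ 0.566 -0.133 -0.814] lean 35.5 az -13.2 y [0.23  0.973 0.001] grasp [ 0.605  -0.0413  0.1326] F [-0.8  -1.08 -2.81] w 0.0594
```

>>> servo_tool(
  moves=[
    {"x":0,"y":-0.001,"z":0,"ax":0,"ay":0,"az":-0.08,"fingers":0.5},
    {"x":0,"y":-0.002,"z":0,"ax":0,"ay":0,"az":-0.16,"fingers":0.5},
    {"x":0,"y":-0.003,"z":0,"ax":0,"ay":0,"az":-0.24,"fingers":0.5},
    {"x":0,"y":-0.003,"z":0,"ax":0,"ay":0,"az":-0.32,"fingers":0.5},
    {"x":0,"y":-0.003,"z":0,"ax":0,"ay":0,"az":-0.4,"fingers":0.5},
    {"x":0,"y":-0.003,"z":0,"ax":0,"ay":0,"az":-0.4,"fingers":0.5},
    {"x":0,"y":-0.003,"z":0,"ax":0,"ay":0,"az":-0.4,"fingers":0.5},
    {"x":0,"y":-0.003,"z":0,"ax":0,"ay":0,"az":-0.4,"fingers":0.5},
    {"x":0,"y":-0.003,"z":0,"ax":0,"ay":0,"az":-0.4,"fingers":0.5},
    {"x":0,"y":-0.003,"z":0,"ax":0,"ay":0,"az":-0.4,"fingers":0.5},
  ],
)

```text
time: 8.78
position: [0.6154, -0.0472, 0.1165]
tcp_rot: [0.787, 2.416, -0.248]
contact_force: [-1.6, 0.3, -1.7]
width: 0.0597
gripper_force: 44.3
```

Run:
```python
from h import *
state()
```

```text
t 8.78 q [ 0.48  0.14 -0.73  2.1   0.91  0.71  0.07] tcp [ 0.6154 -0.0472  0.1165] z [ 0.47  -0.34  -0.815] lean 35.5 az -35.8 y [0.588 0.809 0.003] grasp [ 0.6064 -0.0408  0.132 ] F [-1.63  0.3  -1.74] w 0.0597
```

```bash
cat >> h.py <<'E'
def cup(p0=(.6562,.2137,.0935),r0=(-.524,2.361,.201),base=(.6445,.2083,.054)):
    "held object: base position, up axis now, rotvec to make upright"
    o,R,p=state(); R0=cv2.Rodrigues(np.array(r0))[0]; M=R@R0.T
    b=p+M@(np.array(base)-np.array(p0)); up=M[:,2]
    ax=np.cross(up,[0,0,1]); n=np.linalg.norm(ax); rv=ax/n*np.arcsin(n) if n>1e-6 else ax
    b2=p+cv2.Rodrigues(rv)[0]@(b-p)
    print('base',b.round(4),'tilt',round(float(np.degrees(np.arcsin(n))),2),'fix',rv.round(4),'base after fix',b2.round(4))
E
python3 -c "
from h import *
cup()"
```

```text
t 8.78 q [ 0.48  0.14 -0.73  2.1   0.91  0.71  0.07] tcp [ 0.6154 -0.0472  0.1165] z [ 0.47  -0.34  -0.815] lean 35.5 az -35.8 y [0.588 0.809 0.003] grasp [ 0.6064 -0.0408  0.132 ] F [-1.63  0.3  -1.74] w 0.0597
base [ 0.6015 -0.0369  0.0787] tilt 6.55 fix [-0.0694 -0.0908  0.    ] base after fix [ 0.605  -0.0396  0.077 ]
```

>>> servo_tool(
  moves=[
    {"x":0.003,"y":0,"z":0,"ax":-0.025,"ay":-0.03,"az":0,"fingers":0.5},
    {"x":0.006,"y":-0.001,"z":0,"ax":-0.05,"ay":-0.06,"az":0,"fingers":0.5},
    {"x":0.009,"y":-0.002,"z":0,"ax":-0.069,"ay":-0.091,"az":0,"fingers":0.5},
    {"x":0.009,"y":-0.002,"z":-0.012,"ax":-0.069,"ay":-0.091,"az":0,"fingers":0.5},
    {"x":0.009,"y":-0.002,"z":-0.025,"ax":-0.069,"ay":-0.091,"az":0,"fingers":0.5},
    {"x":0.009,"y":-0.002,"z":-0.038,"ax":-0.069,"ay":-0.091,"az":0,"fingers":0.5},
    {"x":0.009,"y":-0.002,"z":-0.05,"ax":-0.069,"ay":-0.091,"az":0,"fingers":0.5},
    {"x":0.009,"y":-0.002,"z":-0.058,"ax":-0.069,"ay":-0.091,"az":0,"fingers":0.5},
    {"x":0.009,"y":-0.002,"z":-0.062,"ax":-0.069,"ay":-0.091,"az":0,"fingers":0.5},
    {"x":0.009,"y":-0.002,"z":-0.062,"ax":-0.069,"ay":-0.091,"az":0,"fingers":0.5},
  ],
)

```text
time: 9.62
position: [0.624, -0.0484, 0.0532]
tcp_rot: [0.751, 2.313, -0.288]
contact_force: [-0.4, -0.2, -1.8]
width: 0.0591
gripper_force: 44.3
```

Run:
```python
from h import *
cup(); snap('side','side4');snap('wrist','w4')
w=cv2.imread('pics/w4.png'); s=cv2.imread('pics/side4.png')
cv2.imwrite('pics/c6.png',np.hstack([cv2.resize(w,(450,338)),cv2.resize(s[140:260,160:284],(349,338))]))
```

```text
t 9.62 q [ 0.35  0.28 -0.67  2.18  1.38  0.73 -0.41] tcp [ 0.624  -0.0484  0.0532] z [ 0.54  -0.392 -0.745] lean 41.9 az -36.0 y [ 0.588  0.809 -0.   ] grasp [ 0.6137 -0.0409  0.0674] F [-0.42 -0.23 -1.84] w 0.0591
base [ 0.6135 -0.0407  0.0137] tilt 0.14 fix [-0.0013 -0.0021  0.    ] base after fix [ 0.6136 -0.0408  0.0137]
```

View pics/c6.png

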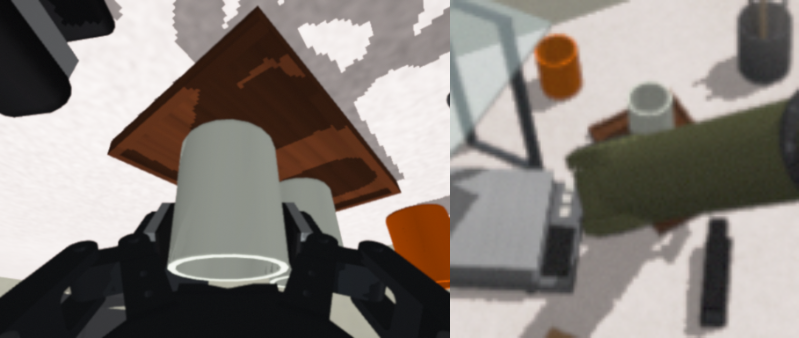

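The cup is upright over the empty near half of the tray, clear of the second cup at (305,205) in the crop. I'll lower the last millimetres slowly.

>>> servo_tool(
  moves=[
    {"x":0,"y":0,"z":-0.001,"ax":0,"ay":0,"az":0,"fingers":0.5},
    {"x":0,"y":0,"z":-0.002,"ax":0,"ay":0,"az":0,"fingers":0.5},
    {"x":0,"y":0,"z":-0.003,"ax":0,"ay":0,"az":0,"fingers":0.5},
    {"x":0,"y":0,"z":-0.004,"ax":0,"ay":0,"az":0,"fingers":0.5},
    {"x":0,"y":0,"z":-0.005,"ax":0,"ay":0,"az":0,"fingers":0.5},
    {"x":0,"y":0,"z":-0.006,"ax":0,"ay":0,"az":0,"fingers":0.5},
    {"x":0,"y":0,"z":-0.0065,"ax":0,"ay":0,"az":0,"fingers":0.5},
    {"x":0,"y":0,"z":-0.007,"ax":0,"ay":0,"az":0,"fingers":0.5},
    {"x":0,"y":0,"z":-0.007,"ax":0,"ay":0,"az":0,"fingers":0.5},
    {"x":0,"y":0,"z":-0.007,"ax":0,"ay":0,"az":0,"fingers":0.5},
  ],
)

```text
time: 10.55
position: [0.6247, -0.0479, 0.0473]
tcp_rot: [0.751, 2.311, -0.287]
contact_force: [0.5, -0.6, -2.1]
width: 0.059
gripper_force: 44.3
```

```bash
python3 -c "
from h import *
cup()"
```

```text
t 10.55 q [ 0.35  0.3  -0.66  2.19  1.4   0.73 -0.43] tcp [ 0.6247 -0.0479  0.0473] z [ 0.541 -0.392 -0.744] lean 41.9 az -35.9 y [0.587 0.809 0.001] grasp [ 0.6144 -0.0405  0.0614] F [ 0.53 -0.64 -2.14] w 0.059
base [ 0.6143 -0.0403  0.0078] tilt 0.06 fix [-0.001  -0.0003  0.    ] base after fix [ 0.6143 -0.0403  0.0078]
```

Not yet in contact. About 2 mm more, then open if the force shows contact.

>>> servo_tool(
  moves=[
    {"x":0,"y":0,"z":-0.0005,"ax":0,"ay":0,"az":0,"fingers":0.5},
    {"x":0,"y":0,"z":-0.001,"ax":0,"ay":0,"az":0,"fingers":0.5},
    {"x":0,"y":0,"z":-0.0015,"ax":0,"ay":0,"az":0,"fingers":0.5},
    {"x":0,"y":0,"z":-0.002,"ax":0,"ay":0,"az":0,"fingers":0.5},
    {"x":0,"y":0,"z":-0.0025,"ax":0,"ay":0,"az":0,"fingers":0.5},
    {"x":0,"y":0,"z":-0.003,"ax":0,"ay":0,"az":0,"fingers":0.5},
    {"x":0,"y":0,"z":-0.003,"ax":0,"ay":0,"az":0,"fingers":0.5},
    {"x":0,"y":0,"z":-0.003,"ax":0,"ay":0,"az":0,"fingers":0.5},
    {"x":0,"y":0,"z":-0.003,"ax":0,"ay":0,"az":0,"fingers":0.5},
    {"x":0,"y":0,"z":-0.003,"ax":0,"ay":0,"az":0,"fingers":0.5},
  ],
)

```text
time: 11.38
position: [0.6258, -0.0484, 0.0472]
tcp_rot: [0.749, 2.306, -0.29]
contact_force: [-9.9, 1.6, 13.5]
width: 0.0593
gripper_force: 46.0
```

Contact: 13.5 N up. I'll ease up 2.5 mm and open.

>>> servo_tool(
  moves=[
    {"x":0,"y":0,"z":0.001,"ax":0,"ay":0,"az":0,"fingers":0.5},
    {"x":0,"y":0,"z":0.002,"ax":0,"ay":0,"az":0,"fingers":0.5},
    {"x":0,"y":0,"z":0.0025,"ax":0,"ay":0,"az":0,"fingers":0.5},
    {"x":0,"y":0,"z":0.0025,"ax":0,"ay":0,"az":0,"fingers":0.72},
    {"x":0,"y":0,"z":0.0025,"ax":0,"ay":0,"az":0,"fingers":0.8},
    {"x":0,"y":0,"z":0.0025,"ax":0,"ay":0,"az":0,"fingers":0.9},
    {"x":0,"y":0,"z":0.0025,"ax":0,"ay":0,"az":0,"fingers":1},
    {"x":0,"y":0,"z":0.0025,"ax":0,"ay":0,"az":0,"fingers":1},
    {"x":0,"y":0,"z":0.0025,"ax":0,"ay":0,"az":0,"fingers":1},
    {"x":0,"y":0,"z":0.0025,"ax":0,"ay":0,"az":0,"fingers":1},
  ],
)

```text
time: 12.22
position: [0.6247, -0.048, 0.0468]
tcp_rot: [0.751, 2.311, -0.287]
contact_force: [0.2, 0.1, 0.0]
width: 0.0857
gripper_force: 0.0
```

>>> servo_tool(
  moves=[
    {"x":-0.01,"y":0.007,"z":0.014,"ax":0,"ay":0,"az":0,"fingers":1},
    {"x":-0.02,"y":0.014,"z":0.028,"ax":0,"ay":0,"az":0,"fingers":1},
    {"x":-0.031,"y":0.022,"z":0.042,"ax":0,"ay":0,"az":0,"fingers":1},
    {"x":-0.042,"y":0.03,"z":0.058,"ax":0,"ay":0,"az":0,"fingers":1},
    {"x":-0.052,"y":0.038,"z":0.072,"ax":0,"ay":0,"az":0,"fingers":1},
    {"x":-0.06,"y":0.043,"z":0.085,"ax":0,"ay":0,"az":0,"fingers":1},
    {"x":-0.068,"y":0.045,"z":0.11,"ax":0.035,"ay":0.05,"az":0,"fingers":1},
    {"x":-0.07,"y":0.045,"z":0.14,"ax":0.1,"ay":0.14,"az":0,"fingers":1},
    {"x":-0.07,"y":0.035,"z":0.17,"ax":0.165,"ay":0.23,"az":0,"fingers":1},
    {"x":-0.07,"y":0.02,"z":0.2,"ax":0.23,"ay":0.32,"az":0,"fingers":1},
  ],
)

```text
time: 13.05
position: [0.5535, -0.0201, 0.2204]
tcp_rot: [0.841, 2.567, -0.216]
contact_force: [2.2, -1.1, 0.0]
width: 0.0852
gripper_force: 0.0
```

Run:
```python
from h import *
state(); snap('side','side5');snap('wrist','w5'); 
w=cv2.imread('pics/w5.png'); s=cv2.imread('pics/side5.png')
cv2.imwrite('pics/c7.png',np.hstack([cv2.resize(w,(450,338)),cv2.resize(s[140:260,160:284],(349,338))]))
```

```text
t 13.05 q [ 0.44 -0.1  -0.64  2.    0.35  0.95  0.57] tcp [ 0.5535 -0.0201  0.2204] z [ 0.349 -0.274 -0.896] lean 26.3 az -38.2 y [ 0.595  0.804 -0.014] grasp [ 0.5469 -0.0148  0.2375] F [ 2.18 -1.14  0.01] w 0.0852
```

View pics/c7.png

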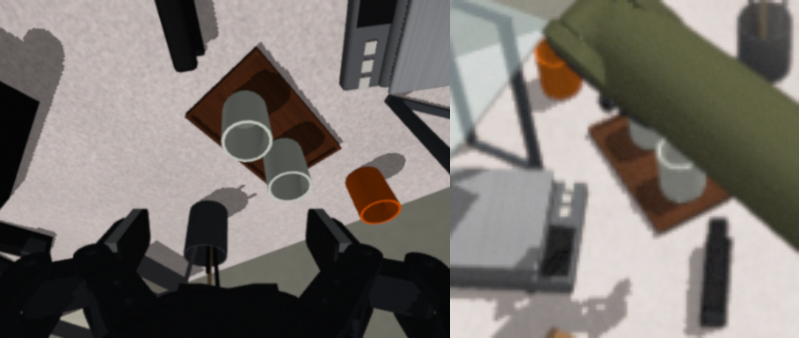

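The wrist view shows the white cup standing upright on the tray at (247,125), the second cup at (290,170), and the orange cup untouched. Now for the tube: I'll work out the turn to vertical with the closing line across the stand.

```bash
cat >> h.py <<'E'
from scipy.spatial.transform import Rotation as Ro
def turn(lean,az,flip=1):
    "rotvec (world) from current to tool z at lean/az; tool y horizontal = flip*left of az; deg"
    t,a=np.radians([lean,az]); z=np.array([np.sin(t)*np.cos(a),np.sin(t)*np.sin(a),-np.cos(t)])
    y=flip*np.array([-np.sin(a),np.cos(a),0]); T=np.array([np.cross(y,z),y,z]).T
    o=arm.get_obs(); rv=(Ro.from_matrix(T)*Ro.from_rotvec(o['tcp_rot']).inv()).as_rotvec()
    print('turn',rv.round(4),'deg',round(float(np.degrees(np.linalg.norm(rv))),1)); return T
E
python3 - <<'E'
from h import *
turn(0,14.8-90)
print(atz('scene0',280,160,0), 'need',np.array([.4595,-.478,.30])-arm.get_obs()['position'])
E
```

```text
turn [ 0.4025  0.262  -0.6543] deg 46.5
[ 0.73496133 -0.22746178  0.        ] need [-0.10010197 -0.45249705  0.07235192]
```

>>> servo_tool(
  moves=[
    {"x":-0.005,"y":-0.02,"z":0.02,"ax":0.04,"ay":0.026,"az":-0.065,"fingers":1},
    {"x":-0.01,"y":-0.055,"z":0.045,"ax":0.08,"ay":0.052,"az":-0.13,"fingers":1},
    {"x":-0.015,"y":-0.09,"z":0.065,"ax":0.12,"ay":0.078,"az":-0.195,"fingers":1},
    {"x":-0.02,"y":-0.125,"z":0.08,"ax":0.16,"ay":0.104,"az":-0.26,"fingers":1},
    {"x":-0.03,"y":-0.16,"z":0.08,"ax":0.2,"ay":0.13,"az":-0.325,"fingers":1},
    {"x":-0.04,"y":-0.195,"z":0.08,"ax":0.24,"ay":0.156,"az":-0.39,"fingers":1},
    {"x":-0.05,"y":-0.23,"z":0.08,"ax":0.28,"ay":0.182,"az":-0.455,"fingers":1},
    {"x":-0.06,"y":-0.265,"z":0.08,"ax":0.32,"ay":0.208,"az":-0.52,"fingers":1},
    {"x":-0.07,"y":-0.3,"z":0.08,"ax":0.36,"ay":0.234,"az":-0.585,"fingers":1},
    {"x":-0.08,"y":-0.335,"z":0.08,"ax":0.4025,"ay":0.262,"az":-0.654,"fingers":1},
  ],
)

```text
time: 13.98
position: [0.4742, -0.3589, 0.2998]
tcp_rot: [-1.905, -2.485, -0.001]
contact_force: [1.2, 0.2, 0.0]
width: 0.0855
gripper_force: 0.0
```

>>> servo_tool(
  moves=[
    {"x":-0.005,"y":-0.03,"z":0,"ax":0,"ay":0,"az":0,"fingers":1},
    {"x":-0.01,"y":-0.06,"z":0,"ax":0,"ay":0,"az":0,"fingers":1},
    {"x":-0.015,"y":-0.085,"z":0,"ax":0,"ay":0,"az":0,"fingers":1},
    {"x":-0.02,"y":-0.105,"z":0,"ax":0,"ay":0,"az":0,"fingers":1},
    {"x":-0.02,"y":-0.117,"z":0,"ax":0,"ay":0,"az":0,"fingers":1},
    {"x":-0.02,"y":-0.117,"z":0,"ax":0,"ay":0,"az":0,"fingers":1},
    {"x":-0.02,"y":-0.117,"z":0,"ax":0,"ay":0,"az":0,"fingers":1},
    {"x":-0.02,"y":-0.117,"z":0,"ax":0,"ay":0,"az":0,"fingers":1},
    {"x":-0.02,"y":-0.117,"z":0,"ax":0,"ay":0,"az":0,"fingers":1},
    {"x":-0.02,"y":-0.117,"z":0,"ax":0,"ay":0,"az":0,"fingers":1},
  ],
)

```text
time: 14.82
position: [0.4559, -0.473, 0.3005]
tcp_rot: [-1.899, -2.492, -0.002]
contact_force: [-0.5, -0.4, 0.4]
width: 0.0857
gripper_force: 0.0
```

Run:
```python
from h import *
o,R,p=state(); turn(0,14.8-90)
snap('wrist','w6')
w=cv2.imread('pics/w6.png'); h=cv2.cvtColor(w,cv2.COLOR_BGR2HSV)
print('pred px',proj('w6',[[.4595,-.478,.184],[.4382,-.394,.224]]).round(1))
# tube top: nearly white, bright
for th in(150,170,190):
    m=((h[...,2]>th)&(h[...,1]<40)).astype(np.uint8)
    n,l,st,ce=cv2.connectedComponentsWithStats(m)
    print(th,[(st[i].tolist(),ce[i].round(1).tolist()) for i in range(1,n) if 800<st[i][4]<60000])
```

```text
t 14.82 q [ 0.87  0.33 -0.15  1.31  0.05  1.52  1.  ] tcp [ 0.4559 -0.473   0.3005] z [-0.006  0.006 -1.   ] lean 0.5 az 132.3 y [ 0.964  0.265 -0.004] grasp [ 0.456  -0.4731  0.3195] F [-0.52 -0.35  0.41] w 0.0857
turn [-0.0062 -0.0056 -0.0101] deg 0.8
pred px [[262.3 193.7]
 [265.5  89.4]]
150 [([0, 0, 228, 252, 40843], [116.6, 92.2]), ([156, 0, 356, 327, 55879], [374.5, 143.0]), ([0, 233, 119, 75, 4851], [45.3, 267.7]), ([483, 236, 29, 68, 1045], [501.7, 272.5])]
170 [([0, 0, 227, 251, 40613], [116.3, 91.8]), ([156, 0, 356, 326, 55149], [375.2, 142.5]), ([0, 236, 117, 71, 4451], [44.3, 268.5]), ([484, 237, 28, 66, 906], [502.3, 272.9])]
190 [([192, 0, 279, 326, 27396], [345.7, 176.9]), ([0, 8, 226, 232, 18929], [124.6, 127.3])]
```

Run:
```python
from h import *
g=cv2.cvtColor(cv2.imread('pics/w6.png'),cv2.COLOR_BGR2GRAY)
for c,r,z in[((.4595,-.478),.028,.184),((.4382,-.394),.022,.224)]:
    a=proj('w6',[[c[0],c[1],z],[c[0]+r,c[1],z],[c[0],c[1]+r,z]]); R1=np.hypot(*(a[1]-a[0])); R2=np.hypot(*(a[2]-a[0]))
    print(a[0].round(1),R1.round(1),R2.round(1))
    H=cv2.HoughCircles(g,cv2.HOUGH_GRADIENT,1,30,param1=120,param2=18,minRadius=int(min(R1,R2)*.85),maxRadius=int(max(R1,R2)*1.15))
    for u,v,r_ in (H[0] if H is not None else []):
        P=atz('w6',u,v,z)
        if np.hypot(P[0]-c[0],P[1]-c[1])<.05: print((u,v,r_),P.round(4))
    x,y=a[0].astype(int); print(g[y-60:y+61:6,x], g[y,x-60:x+61:6])
```

```text
[262.3 193.7] 30.7 30.8
(np.float32(265.5), np.float32(195.5), np.float32(30.9)) [ 0.4628 -0.4789  0.184 ]
[  5   5  43  33  33  42 168 185 186 127  84  84 131 187 188 193 191 192
 185 189 184] [106 106 107 108 106  39 181 187 187 113  84  83 141 187 186 175 150 191
 183 186 189]
[265.5  89.4] 31.3 33.8
(np.float32(268.5), np.float32(90.5), np.float32(32.9)) [ 0.4404 -0.3941  0.224 ]
[ 28  27  25  27  28 101 105 105 102  44  45  45  45 184 184 172  22  10
   4  18  34] [180 186 182 180  15   5 128 105 104  44  45  45  46 100 105 105 130 184
 193 193 188]
```

Hough finds the tube top at (265.5,195.5) with r=30.9 px, which is a 56 mm tube at (0.462,-0.4785). I'll descend and grip the top 40 mm.

>>> servo_tool(
  moves=[
    {"x":0.003,"y":-0.003,"z":-0.01,"ax":-0.006,"ay":-0.006,"az":-0.01,"fingers":1},
    {"x":0.006,"y":-0.0055,"z":-0.03,"ax":-0.006,"ay":-0.006,"az":-0.01,"fingers":1},
    {"x":0.006,"y":-0.0055,"z":-0.055,"ax":-0.006,"ay":-0.006,"az":-0.01,"fingers":1},
    {"x":0.006,"y":-0.0055,"z":-0.08,"ax":-0.006,"ay":-0.006,"az":-0.01,"fingers":1},
    {"x":0.006,"y":-0.0055,"z":-0.105,"ax":-0.006,"ay":-0.006,"az":-0.01,"fingers":1},
    {"x":0.006,"y":-0.0055,"z":-0.125,"ax":-0.006,"ay":-0.006,"az":-0.01,"fingers":1},
    {"x":0.006,"y":-0.0055,"z":-0.14,"ax":-0.006,"ay":-0.006,"az":-0.01,"fingers":1},
    {"x":0.006,"y":-0.0055,"z":-0.15,"ax":-0.006,"ay":-0.006,"az":-0.01,"fingers":1},
    {"x":0.006,"y":-0.0055,"z":-0.155,"ax":-0.006,"ay":-0.006,"az":-0.01,"fingers":1},
    {"x":0.006,"y":-0.0055,"z":-0.155,"ax":-0.006,"ay":-0.006,"az":-0.01,"fingers":1},
  ],
)

```text
time: 15.7
position: [0.4608, -0.4794, 0.1443]
tcp_rot: [-1.918, -2.486, -0.001]
contact_force: [0.5, 0.2, -0.4]
width: 0.0854
gripper_force: 0.0
```

>>> servo_tool(
  moves=[
    {"x":0,"y":0,"z":0,"ax":0,"ay":0,"az":0,"fingers":0.75},
    {"x":0,"y":0,"z":0,"ax":0,"ay":0,"az":0,"fingers":0.65},
    {"x":0,"y":0,"z":0,"ax":0,"ay":0,"az":0,"fingers":0.55},
    {"x":0,"y":0,"z":0,"ax":0,"ay":0,"az":0,"fingers":0.45},
    {"x":0,"y":0,"z":0,"ax":0,"ay":0,"az":0,"fingers":0.45},
    {"x":0,"y":0,"z":0,"ax":0,"ay":0,"az":0,"fingers":0.45},
    {"x":0,"y":0,"z":0,"ax":0,"ay":0,"az":0,"fingers":0.45},
    {"x":0,"y":0,"z":0,"ax":0,"ay":0,"az":0,"fingers":0.45},
    {"x":0,"y":0,"z":0.003,"ax":0,"ay":0,"az":0,"fingers":0.45},
    {"x":0,"y":0,"z":0.008,"ax":0,"ay":0,"az":0,"fingers":0.45},
  ],
  grip_force=45,
)

```text
time: 16.53
position: [0.46, -0.4794, 0.1518]
tcp_rot: [-1.918, -2.484, -0.001]
contact_force: [0.1, 0.5, -1.6]
width: 0.0549
gripper_force: 47.9
```

Run:
```python
from h import *
state()
```

```text
t 16.53 q [ 0.88  0.4  -0.15  1.51  0.06  1.24  0.98] tcp [ 0.46   -0.4794  0.1518] z [-0.002  0.002 -1.   ] lean 0.2 az 136.6 y [ 0.967  0.253 -0.002] grasp [ 0.4601 -0.4794  0.1708] F [ 0.11  0.47 -1.62] w 0.0549
```

Gripped at 54.9 mm. I'll lift it straight up, move off the side of the stand, then go to the free counter spot.

>>> servo_tool(
  moves=[
    {"x":0,"y":0,"z":0.015,"ax":0,"ay":0,"az":0,"fingers":0.45},
    {"x":0,"y":0,"z":0.035,"ax":0,"ay":0,"az":0,"fingers":0.45},
    {"x":0,"y":0,"z":0.06,"ax":0,"ay":0,"az":0,"fingers":0.45},
    {"x":0,"y":0,"z":0.085,"ax":0,"ay":0,"az":0,"fingers":0.45},
    {"x":0,"y":0,"z":0.11,"ax":0,"ay":0,"az":0,"fingers":0.45},
    {"x":0,"y":0,"z":0.135,"ax":0,"ay":0,"az":0,"fingers":0.45},
    {"x":0,"y":0,"z":0.15,"ax":0,"ay":0,"az":0,"fingers":0.45},
    {"x":0.01,"y":0.003,"z":0.155,"ax":0,"ay":0,"az":0,"fingers":0.45},
    {"x":0.03,"y":0.01,"z":0.155,"ax":0,"ay":0,"az":0,"fingers":0.45},
    {"x":0.055,"y":0.02,"z":0.155,"ax":0,"ay":0,"az":0,"fingers":0.45},
  ],
)

```text
time: 17.37
position: [0.5147, -0.4615, 0.3076]
tcp_rot: [-1.924, -2.482, 0.002]
contact_force: [0.3, -0.3, -2.5]
width: 0.0553
gripper_force: 48.1
```

>>> servo_tool(
  moves=[
    {"x":0.025,"y":0.015,"z":0,"ax":0,"ay":0,"az":0,"fingers":0.45},
    {"x":0.048,"y":0.035,"z":0,"ax":0,"ay":0,"az":0,"fingers":0.45},
    {"x":0.065,"y":0.062,"z":-0.005,"ax":0,"ay":0,"az":0,"fingers":0.45},
    {"x":0.08,"y":0.092,"z":-0.015,"ax":0,"ay":0,"az":0,"fingers":0.45},
    {"x":0.092,"y":0.125,"z":-0.03,"ax":0,"ay":0,"az":0,"fingers":0.45},
    {"x":0.102,"y":0.158,"z":-0.045,"ax":0,"ay":0,"az":0,"fingers":0.45},
    {"x":0.112,"y":0.19,"z":-0.06,"ax":0,"ay":0,"az":0,"fingers":0.45},
    {"x":0.118,"y":0.22,"z":-0.075,"ax":0,"ay":0,"az":0,"fingers":0.45},
    {"x":0.12,"y":0.245,"z":-0.09,"ax":0,"ay":0,"az":0,"fingers":0.45},
    {"x":0.12,"y":0.265,"z":-0.11,"ax":0,"ay":0,"az":0,"fingers":0.45},
  ],
)

```text
time: 18.2
position: [0.6369, -0.1903, 0.1965]
tcp_rot: [-1.914, -2.489, -0.003]
contact_force: [0.4, -0.3, -2.0]
width: 0.0549
gripper_force: 48.2
```

Run:
```python
from h import *
state()
```

```text
t 18.2 q [ 0.46  0.38 -0.28  1.45  0.1   1.32  0.44] tcp [ 0.6369 -0.1903  0.1965] z [-0.     0.003 -1.   ] lean 0.1 az 99.5 y [0.966 0.257 0.   ] grasp [ 0.6369 -0.1904  0.2155] F [ 0.35 -0.3  -2.05] w 0.0549
```

>>> servo_tool(
  moves=[
    {"x":0,"y":0,"z":-0.015,"ax":0,"ay":0,"az":0,"fingers":0.45},
    {"x":0,"y":0,"z":-0.03,"ax":0,"ay":0,"az":0,"fingers":0.45},
    {"x":0,"y":0,"z":-0.042,"ax":0,"ay":0,"az":0,"fingers":0.45},
    {"x":0,"y":0,"z":-0.049,"ax":0,"ay":0,"az":0,"fingers":0.45},
    {"x":0,"y":0,"z":-0.052,"ax":0,"ay":0,"az":0,"fingers":0.45},
    {"x":0,"y":0,"z":-0.053,"ax":0,"ay":0,"az":0,"fingers":0.45},
    {"x":0,"y":0,"z":-0.054,"ax":0,"ay":0,"az":0,"fingers":0.45},
    {"x":0,"y":0,"z":-0.055,"ax":0,"ay":0,"az":0,"fingers":0.45},
    {"x":0,"y":0,"z":-0.055,"ax":0,"ay":0,"az":0,"fingers":0.45},
    {"x":0,"y":0,"z":-0.055,"ax":0,"ay":0,"az":0,"fingers":0.45},
  ],
)

```text
time: 19.03
position: [0.6363, -0.1952, 0.1437]
tcp_rot: [1.919, 2.486, 0.001]
contact_force: [0.1, -0.2, -2.3]
width: 0.0549
gripper_force: 48.2
```

>>> servo_tool(
  moves=[
    {"x":0,"y":0,"z":-0.0005,"ax":0,"ay":0,"az":0,"fingers":0.45},
    {"x":0,"y":0,"z":-0.001,"ax":0,"ay":0,"az":0,"fingers":0.45},
    {"x":0,"y":0,"z":-0.0015,"ax":0,"ay":0,"az":0,"fingers":0.45},
    {"x":0,"y":0,"z":-0.0015,"ax":0,"ay":0,"az":0,"fingers":0.45},
    {"x":0,"y":0,"z":-0.0015,"ax":0,"ay":0,"az":0,"fingers":0.45},
    {"x":0,"y":0,"z":-0.0015,"ax":0,"ay":0,"az":0,"fingers":0.45},
    {"x":0,"y":0,"z":-0.0015,"ax":0,"ay":0,"az":0,"fingers":0.45},
    {"x":0,"y":0,"z":-0.0015,"ax":0,"ay":0,"az":0,"fingers":0.45},
    {"x":0,"y":0,"z":-0.0015,"ax":0,"ay":0,"az":0,"fingers":0.45},
    {"x":0,"y":0,"z":-0.0015,"ax":0,"ay":0,"az":0,"fingers":0.45},
  ],
)

```text
time: 19.87
position: [0.6364, -0.1952, 0.1428]
tcp_rot: [1.919, 2.486, 0.001]
contact_force: [0.2, 0.2, 5.9]
width: 0.0547
gripper_force: 48.9
```

The tube stands on the counter (5.9 N contact). Release and rise.

>>> servo_tool(
  moves=[
    {"x":0,"y":0,"z":0.001,"ax":0,"ay":0,"az":0,"fingers":0.7},
    {"x":0,"y":0,"z":0.001,"ax":0,"ay":0,"az":0,"fingers":0.85},
    {"x":0,"y":0,"z":0.001,"ax":0,"ay":0,"az":0,"fingers":1},
    {"x":0,"y":0,"z":0.001,"ax":0,"ay":0,"az":0,"fingers":1},
    {"x":0,"y":0,"z":0.006,"ax":0,"ay":0,"az":0,"fingers":1},
    {"x":0,"y":0,"z":0.02,"ax":0,"ay":0,"az":0,"fingers":1},
    {"x":0,"y":0,"z":0.04,"ax":0,"ay":0,"az":0,"fingers":1},
    {"x":0,"y":0,"z":0.065,"ax":0,"ay":0,"az":0,"fingers":1},
    {"x":0,"y":0,"z":0.09,"ax":0,"ay":0,"az":0,"fingers":1},
    {"x":0,"y":0,"z":0.1,"ax":0,"ay":0,"az":0,"fingers":1},
  ],
)

```text
time: 20.7
position: [0.6378, -0.1953, 0.2472]
tcp_rot: [1.916, 2.482, 0.004]
contact_force: [0.8, -0.1, 0.2]
width: 0.0856
gripper_force: 0.0
```

```bash
cat >> h.py <<'E'
def circ(f,c,r,z,tol=.04,p2=18):
    g=cv2.cvtColor(cv2.imread(f'pics/{f}.png'),cv2.COLOR_BGR2GRAY)
    a=proj(f,[[*c,z],[c[0]+r,c[1],z],[c[0],c[1]+r,z]]); R=[np.hypot(*(a[i]-a[0])) for i in(1,2)]
    H=cv2.HoughCircles(g,cv2.HOUGH_GRADIENT,1,20,param1=120,param2=p2,minRadius=int(min(R)*.8),maxRadius=int(max(R)*1.2)+1)
    for u,v,q in (H[0] if H is not None else []):
        P=atz(f,u,v,z)
        if np.hypot(P[0]-c[0],P[1]-c[1])<tol: print(f,(float(u),float(v),float(q)),np.round(R,1),P.round(4))
E
python3 - <<'E'
from h import *
state(); turn(48,-40); snap('wrist','w7'); circ('w7',(.6363,-.1952),.028,.18)
E
```

```text
t 20.7 q [ 0.47  0.36 -0.28  1.38  0.1   1.41  0.45] tcp [ 0.6378 -0.1953  0.2472] z [ 0.007 -0.002 -1.   ] lean 0.4 az -13.8 y [0.967 0.253 0.006] grasp [ 0.6377 -0.1953  0.2662] F [ 0.81 -0.08  0.22] w 0.0856
turn [-0.7188 -0.4481  0.5774] deg 58.7
w7 (258.5, 200.5, 38.29999923706055) [37.5 37.6] [ 0.637  -0.1937  0.18  ]
```

>>> servo_tool(
  moves=[
    {"x":-0.01,"y":0.008,"z":0,"ax":-0.072,"ay":-0.045,"az":0.058,"fingers":1},
    {"x":-0.025,"y":0.02,"z":0,"ax":-0.144,"ay":-0.09,"az":0.115,"fingers":1},
    {"x":-0.04,"y":0.034,"z":0,"ax":-0.216,"ay":-0.134,"az":0.173,"fingers":1},
    {"x":-0.055,"y":0.047,"z":0,"ax":-0.288,"ay":-0.179,"az":0.231,"fingers":1},
    {"x":-0.065,"y":0.055,"z":-0.005,"ax":-0.36,"ay":-0.224,"az":0.289,"fingers":1},
    {"x":-0.065,"y":0.055,"z":-0.015,"ax":-0.431,"ay":-0.269,"az":0.346,"fingers":1},
    {"x":-0.065,"y":0.055,"z":-0.03,"ax":-0.503,"ay":-0.314,"az":0.404,"fingers":1},
    {"x":-0.062,"y":0.053,"z":-0.045,"ax":-0.575,"ay":-0.358,"az":0.462,"fingers":1},
    {"x":-0.058,"y":0.05,"z":-0.055,"ax":-0.647,"ay":-0.403,"az":0.52,"fingers":1},
    {"x":-0.055,"y":0.047,"z":-0.06,"ax":-0.719,"ay":-0.448,"az":0.577,"fingers":1},
  ],
)

```text
time: 21.58
position: [0.5795, -0.1469, 0.1796]
tcp_rot: [0.802, 2.197, -0.36]
contact_force: [-0.2, -1.3, 0.7]
width: 0.0854
gripper_force: 0.0
```

Run:
```python
from h import *
o,R,p=state(); turn(48,-40); print(np.array([.645,-.2012,.1136])-p); snap('wrist','w8'); circ('w8',(.637,-.1945),.028,.18)
```

```text
t 21.58 q [ 0.35 -0.09 -0.47  2.26  1.07  0.63 -0.05] tcp [ 0.5795 -0.1469  0.1796] z [ 0.561 -0.479 -0.675] lean 47.6 az -40.5 y [ 0.646  0.764 -0.005] grasp [ 0.5689 -0.1378  0.1924] F [-0.16 -1.25  0.72] w 0.0854
turn [-0.0011 -0.009   0.0039] deg 0.6
[ 0.06546791 -0.05433641 -0.06601021]
```

>>> servo_tool(
  moves=[
    {"x":0.008,"y":-0.007,"z":-0.006,"ax":0,"ay":-0.009,"az":0,"fingers":1},
    {"x":0.017,"y":-0.014,"z":-0.015,"ax":0,"ay":-0.009,"az":0,"fingers":1},
    {"x":0.026,"y":-0.022,"z":-0.025,"ax":0,"ay":-0.009,"az":0,"fingers":1},
    {"x":0.036,"y":-0.03,"z":-0.035,"ax":0,"ay":-0.009,"az":0,"fingers":1},
    {"x":0.045,"y":-0.038,"z":-0.045,"ax":0,"ay":-0.009,"az":0,"fingers":1},
    {"x":0.053,"y":-0.044,"z":-0.053,"ax":0,"ay":-0.009,"az":0,"fingers":1},
    {"x":0.06,"y":-0.05,"z":-0.06,"ax":0,"ay":-0.009,"az":0,"fingers":1},
    {"x":0.0655,"y":-0.0543,"z":-0.066,"ax":0,"ay":-0.009,"az":0,"fingers":1},
    {"x":0.0655,"y":-0.0543,"z":-0.066,"ax":0,"ay":-0.009,"az":0,"fingers":1},
    {"x":0.0655,"y":-0.0543,"z":-0.066,"ax":0,"ay":-0.009,"az":0,"fingers":1},
  ],
)

```text
time: 22.47
position: [0.646, -0.2029, 0.1154]
tcp_rot: [0.812, 2.188, -0.356]
contact_force: [0.8, 1.0, 0.7]
width: 0.0852
gripper_force: 0.0
```

>>> servo_tool(
  moves=[
    {"x":0,"y":0,"z":0,"ax":0,"ay":0,"az":0,"fingers":0.75},
    {"x":0,"y":0,"z":0,"ax":0,"ay":0,"az":0,"fingers":0.68},
    {"x":0,"y":0,"z":0,"ax":0,"ay":0,"az":0,"fingers":0.6},
    {"x":0,"y":0,"z":0,"ax":0,"ay":0,"az":0,"fingers":0.5},
    {"x":0,"y":0,"z":0,"ax":0,"ay":0,"az":0,"fingers":0.45},
    {"x":0,"y":0,"z":0,"ax":0,"ay":0,"az":0,"fingers":0.45},
    {"x":0,"y":0,"z":0,"ax":0,"ay":0,"az":0,"fingers":0.45},
    {"x":0,"y":0,"z":0,"ax":0,"ay":0,"az":0,"fingers":0.45},
    {"x":0,"y":0,"z":0,"ax":0,"ay":0,"az":0,"fingers":0.45},
    {"x":0,"y":0,"z":0,"ax":0,"ay":0,"az":0,"fingers":0.45},
  ],
  grip_force=50,
)

```text
time: 23.3
position: [0.647, -0.2023, 0.1169]
tcp_rot: [0.808, 2.186, -0.355]
contact_force: [-1.4, 1.1, 5.5]
width: 0.055
gripper_force: 52.9
```

Run:
```python
from h import *
o,R,p=state(); print(np.round(o['tcp_rot'],4).tolist(), np.round(p,4).tolist()); snap('side','side6'); snap('wrist','w9')
w=cv2.imread('pics/w9.png'); s=cv2.imread('pics/side6.png')
cv2.imwrite('pics/c8.png',np.hstack([cv2.resize(w,(450,338)),cv2.resize(s[120:240,210:334],(349,338))]))
```

```text
t 23.3 q [ 0.39  0.18 -0.41  2.17  1.43  0.57 -0.31] tcp [ 0.647  -0.2023  0.1169] z [ 0.567 -0.481 -0.669] lean 48.0 az -40.3 y [0.649 0.76  0.003] grasp [ 0.6362 -0.1932  0.1296] F [-1.43  1.11  5.45] w 0.055
[0.8083, 2.1858, -0.3553] [0.647, -0.2023, 0.1169]
```

Regripped at 55 mm with 48° lean. Next, lift and carry the tube around the near side of the tray toward the pan's open front, yawing about the vertical only.

>>> servo_tool(
  moves=[
    {"x":0,"y":0,"z":0.008,"ax":0,"ay":0,"az":0,"fingers":0.45},
    {"x":0,"y":0,"z":0.025,"ax":0,"ay":0,"az":0,"fingers":0.45},
    {"x":0,"y":0,"z":0.05,"ax":0,"ay":0,"az":0,"fingers":0.45},
    {"x":-0.01,"y":0.005,"z":0.075,"ax":0,"ay":0,"az":0.03,"fingers":0.45},
    {"x":-0.025,"y":0.02,"z":0.1,"ax":0,"ay":0,"az":0.08,"fingers":0.45},
    {"x":-0.04,"y":0.04,"z":0.11,"ax":0,"ay":0,"az":0.15,"fingers":0.45},
    {"x":-0.055,"y":0.065,"z":0.11,"ax":0,"ay":0,"az":0.22,"fingers":0.45},
    {"x":-0.065,"y":0.09,"z":0.11,"ax":0,"ay":0,"az":0.29,"fingers":0.45},
    {"x":-0.07,"y":0.12,"z":0.11,"ax":0,"ay":0,"az":0.36,"fingers":0.45},
    {"x":-0.07,"y":0.15,"z":0.11,"ax":0,"ay":0,"az":0.43,"fingers":0.45},
  ],
)

```text
time: 24.23
position: [0.5739, -0.0533, 0.2223]
tcp_rot: [0.322, 2.292, -0.14]
contact_force: [-0.9, -0.8, -0.8]
width: 0.055
gripper_force: 53.3
```

```bash
cat >> h.py <<'E'
def tube(): cup((.647,-.2023,.1169),(.8083,2.1858,-.3553),(.637,-.1945,0))
E
python3 -c "
from h import *
tube()"
```

```text
t 24.23 q [ 0.15 -0.3  -0.26  2.33  0.61  0.38  0.68] tcp [ 0.5739 -0.0533  0.2223] z [ 0.71  -0.202 -0.674] lean 47.6 az -15.9 y [0.275 0.961 0.002] grasp [ 0.5604 -0.0495  0.2351] F [-0.93 -0.8  -0.79] w 0.055
base [ 0.5607 -0.0504  0.1055] tilt 0.4 fix [-0.0001 -0.007   0.    ] base after fix [ 0.5615 -0.0504  0.1054]
```

>>> servo_tool(
  moves=[
    {"x":0,"y":0.02,"z":0,"ax":0,"ay":-0.007,"az":0.06,"fingers":0.45},
    {"x":0.002,"y":0.045,"z":0,"ax":0,"ay":-0.007,"az":0.13,"fingers":0.45},
    {"x":0.005,"y":0.07,"z":-0.005,"ax":0,"ay":-0.007,"az":0.2,"fingers":0.45},
    {"x":0.008,"y":0.09,"z":-0.01,"ax":0,"ay":-0.007,"az":0.27,"fingers":0.45},
    {"x":0.012,"y":0.11,"z":-0.015,"ax":0,"ay":-0.007,"az":0.34,"fingers":0.45},
    {"x":0.015,"y":0.12,"z":-0.02,"ax":0,"ay":-0.007,"az":0.41,"fingers":0.45},
    {"x":0.015,"y":0.125,"z":-0.025,"ax":0,"ay":-0.007,"az":0.48,"fingers":0.45},
    {"x":0.015,"y":0.125,"z":-0.025,"ax":0,"ay":-0.007,"az":0.52,"fingers":0.45},
    {"x":0.015,"y":0.125,"z":-0.025,"ax":0,"ay":-0.007,"az":0.52,"fingers":0.45},
    {"x":0.015,"y":0.125,"z":-0.025,"ax":0,"ay":-0.007,"az":0.52,"fingers":0.45},
  ],
)

```text
time: 25.07
position: [0.5905, 0.0733, 0.1989]
tcp_rot: [-0.275, 2.289, 0.13]
contact_force: [0.1, 1.2, -0.4]
width: 0.0546
gripper_force: 53.4
```

```bash
python3 -c "
from h import *
tube()"
```

```text
t 25.07 q [-0.58 -0.29  0.43  2.36  0.1   0.21  1.6 ] tcp [0.5905 0.0733 0.1989] z [ 0.722  0.182 -0.667] lean 48.1 az 14.1 y [-0.239  0.971  0.006] grasp [0.5768 0.0698 0.2116] F [ 0.1   1.24 -0.38] w 0.0546
base [0.5785 0.07   0.082 ] tilt 0.18 fix [-0.0026  0.0017  0.    ] base after fix [0.5783 0.0697 0.082 ]
```

>>> servo_tool(
  moves=[
    {"x":0.002,"y":0.006,"z":-0.006,"ax":0,"ay":0,"az":0.02,"fingers":0.45},
    {"x":0.006,"y":0.015,"z":-0.013,"ax":0,"ay":0,"az":0.04,"fingers":0.45},
    {"x":0.01,"y":0.028,"z":-0.018,"ax":0,"ay":0,"az":0.06,"fingers":0.45},
    {"x":0.016,"y":0.042,"z":-0.02,"ax":0,"ay":0,"az":0.08,"fingers":0.45},
    {"x":0.022,"y":0.057,"z":-0.02,"ax":0,"ay":0,"az":0.1,"fingers":0.45},
    {"x":0.028,"y":0.072,"z":-0.02,"ax":0,"ay":0,"az":0.12,"fingers":0.45},
    {"x":0.034,"y":0.086,"z":-0.02,"ax":0,"ay":0,"az":0.12,"fingers":0.45},
    {"x":0.038,"y":0.097,"z":-0.02,"ax":0,"ay":0,"az":0.12,"fingers":0.45},
    {"x":0.04,"y":0.103,"z":-0.02,"ax":0,"ay":0,"az":0.12,"fingers":0.45},
    {"x":0.04,"y":0.103,"z":-0.02,"ax":0,"ay":0,"az":0.12,"fingers":0.45},
  ],
)

```text
time: 25.9
position: [0.6312, 0.1773, 0.1802]
tcp_rot: [-0.417, 2.269, 0.19]
contact_force: [-0.0, -0.4, -1.1]
width: 0.0549
gripper_force: 53.4
```

Run:
```python
from h import *
tube(); snap('side','side7'); snap('scene','scene7')
```

```text
t 25.9 q [-0.92 -0.11  0.63  2.27 -0.06  0.12  1.72] tcp [0.6312 0.1773 0.1802] z [ 0.696  0.267 -0.666] lean 48.2 az 21.0 y [-0.356  0.934  0.002] grasp [0.6179 0.1722 0.1929] F [-0.04 -0.36 -1.09] w 0.0549
base [0.6201 0.1723 0.0633] tilt 0.26 fix [-0.0002  0.0045  0.    ] base after fix [0.6195 0.1723 0.0633]
```

>>> servo_tool(
  moves=[
    {"x":0,"y":0.001,"z":0,"ax":0,"ay":0.004,"az":0.06,"fingers":0.45},
    {"x":-0.001,"y":0.002,"z":0,"ax":0,"ay":0.004,"az":0.12,"fingers":0.45},
    {"x":-0.001,"y":0.002,"z":0,"ax":0,"ay":0.004,"az":0.18,"fingers":0.45},
    {"x":-0.001,"y":0.003,"z":0,"ax":0,"ay":0.004,"az":0.24,"fingers":0.45},
    {"x":0.001,"y":0.01,"z":0,"ax":0,"ay":0.004,"az":0.26,"fingers":0.45},
    {"x":0.003,"y":0.017,"z":0,"ax":0,"ay":0.004,"az":0.28,"fingers":0.45},
    {"x":0.005,"y":0.024,"z":0,"ax":0,"ay":0.004,"az":0.28,"fingers":0.45},
    {"x":0.007,"y":0.03,"z":0,"ax":0,"ay":0.004,"az":0.28,"fingers":0.45},
    {"x":0.007,"y":0.03,"z":0,"ax":0,"ay":0.004,"az":0.28,"fingers":0.45},
    {"x":0.007,"y":0.03,"z":0,"ax":0,"ay":0.004,"az":0.28,"fingers":0.45},
  ],
)

```text
time: 26.83
position: [0.6314, 0.2048, 0.1869]
tcp_rot: [-0.73, 2.212, 0.323]
contact_force: [-0.4, -0.5, -3.5]
width: 0.0548
gripper_force: 53.7
```

Run:
```python
from h import *
tube()
```

```text
t 26.83 q [-1.45 -0.16  1.24  2.21 -0.74  0.3   2.69] tcp [0.6314 0.2048 0.1869] z [ 0.596  0.44  -0.672] lean 47.8 az 36.5 y [-0.595  0.804 -0.001] grasp [0.62   0.1965 0.1996] F [-0.41 -0.54 -3.51] w 0.0548
base [0.6215 0.1962 0.07  ] tilt 0.29 fix [ 0.0051 -0.0001  0.    ] base after fix [0.6215 0.1968 0.07  ]
```

q3 and q7 hit their limits at u = 36°. I'll go back to about 28° and finish the approach.

>>> servo_tool(
  moves=[
    {"x":0,"y":0,"z":0,"ax":0,"ay":0,"az":-0.05,"fingers":0.45},
    {"x":0,"y":-0.001,"z":0,"ax":0,"ay":0,"az":-0.1,"fingers":0.45},
    {"x":0.001,"y":-0.001,"z":-0.002,"ax":0,"ay":0,"az":-0.15,"fingers":0.45},
    {"x":0.001,"y":-0.001,"z":-0.005,"ax":0,"ay":0,"az":-0.15,"fingers":0.45},
    {"x":0.003,"y":0.002,"z":-0.006,"ax":0,"ay":0,"az":-0.15,"fingers":0.45},
    {"x":0.005,"y":0.005,"z":-0.006,"ax":0,"ay":0,"az":-0.15,"fingers":0.45},
    {"x":0.008,"y":0.009,"z":-0.006,"ax":0,"ay":0,"az":-0.15,"fingers":0.45},
    {"x":0.011,"y":0.012,"z":-0.006,"ax":0,"ay":0,"az":-0.15,"fingers":0.45},
    {"x":0.012,"y":0.013,"z":-0.006,"ax":0,"ay":0,"az":-0.15,"fingers":0.45},
    {"x":0.012,"y":0.013,"z":-0.006,"ax":0,"ay":0,"az":-0.15,"fingers":0.45},
  ],
)

```text
time: 27.67
position: [0.6438, 0.2191, 0.1818]
tcp_rot: [-0.559, 2.25, 0.25]
contact_force: [-0.1, 0.4, -0.9]
width: 0.0545
gripper_force: 53.7
```

Run:
```python
from h import *
tube()
```

```text
t 27.67 q [-1.24 -0.06  0.95  2.21 -0.67  0.18  2.4 ] tcp [0.6438 0.2191 0.1818] z [ 0.655  0.348 -0.67 ] lean 47.9 az 28.0 y [-0.469  0.883  0.001] grasp [0.6314 0.2125 0.1945] F [-0.11  0.44 -0.93] w 0.0545
base [0.6328 0.2123 0.0649] tilt 0.17 fix [ 0.0029 -0.0004  0.    ] base after fix [0.6329 0.2127 0.0649]
```

Tube base is at (0.633,0.2125), 9 mm above the pan and upright, with the joints free. Lower at about 1 mm per row.

>>> servo_tool(
  moves=[
    {"x":0,"y":0,"z":-0.001,"ax":0.003,"ay":0,"az":0,"fingers":0.45},
    {"x":0,"y":0,"z":-0.002,"ax":0.003,"ay":0,"az":0,"fingers":0.45},
    {"x":0,"y":0,"z":-0.003,"ax":0.003,"ay":0,"az":0,"fingers":0.45},
    {"x":0,"y":0,"z":-0.004,"ax":0.003,"ay":0,"az":0,"fingers":0.45},
    {"x":0,"y":0,"z":-0.005,"ax":0.003,"ay":0,"az":0,"fingers":0.45},
    {"x":0,"y":0,"z":-0.006,"ax":0.003,"ay":0,"az":0,"fingers":0.45},
    {"x":0,"y":0,"z":-0.007,"ax":0.003,"ay":0,"az":0,"fingers":0.45},
    {"x":0,"y":0,"z":-0.008,"ax":0.003,"ay":0,"az":0,"fingers":0.45},
    {"x":0,"y":0,"z":-0.008,"ax":0.003,"ay":0,"az":0,"fingers":0.45},
    {"x":0,"y":0,"z":-0.008,"ax":0.003,"ay":0,"az":0,"fingers":0.45},
  ],
)

```text
time: 28.5
position: [0.6433, 0.2189, 0.1734]
tcp_rot: [-0.557, 2.25, 0.254]
contact_force: [0.1, 0.2, -1.8]
width: 0.0547
gripper_force: 53.7
```

Run:
```python
from h import *
tube()
```

```text
t 28.5 q [-1.3  -0.04  1.02  2.22 -0.83  0.17  2.55] tcp [0.6433 0.2189 0.1734] z [ 0.655  0.35  -0.67 ] lean 47.9 az 28.1 y [-0.468  0.884  0.004] grasp [0.6309 0.2123 0.1861] F [ 0.11  0.18 -1.81] w 0.0547
base [0.6322 0.2125 0.0565] tilt 0.07 fix [-0.0003 -0.0011  0.    ] base after fix [0.6324 0.2125 0.0565]
```

>>> servo_tool(
  moves=[
    {"x":0,"y":0,"z":-0.0005,"ax":0,"ay":0,"az":-0.02,"fingers":0.45},
    {"x":0,"y":0,"z":-0.001,"ax":0,"ay":0,"az":-0.04,"fingers":0.45},
    {"x":0,"y":0,"z":-0.0015,"ax":0,"ay":0,"az":-0.05,"fingers":0.45},
    {"x":0,"y":0,"z":-0.002,"ax":0,"ay":0,"az":-0.05,"fingers":0.45},
    {"x":0,"y":0,"z":-0.0025,"ax":0,"ay":0,"az":-0.05,"fingers":0.45},
    {"x":0,"y":0,"z":-0.003,"ax":0,"ay":0,"az":-0.05,"fingers":0.45},
    {"x":0,"y":0,"z":-0.003,"ax":0,"ay":0,"az":-0.05,"fingers":0.45},
    {"x":0,"y":0,"z":-0.003,"ax":0,"ay":0,"az":-0.05,"fingers":0.45},
    {"x":0,"y":0,"z":-0.003,"ax":0,"ay":0,"az":-0.05,"fingers":0.45},
    {"x":0,"y":0,"z":-0.003,"ax":0,"ay":0,"az":-0.05,"fingers":0.45},
  ],
)

```text
time: 29.33
position: [0.6435, 0.2191, 0.1708]
tcp_rot: [-0.5, 2.26, 0.229]
contact_force: [-0.3, 1.0, -0.0]
width: 0.0547
gripper_force: 53.8
```

Run:
```python
from h import *
tube()
```

```text
t 29.33 q [-1.22 -0.04  0.91  2.23 -0.63  0.13  2.3 ] tcp [0.6435 0.2191 0.1708] z [ 0.672  0.318 -0.669] lean 48.0 az 25.3 y [-0.424  0.906  0.004] grasp [0.6307 0.2131 0.1835] F [-0.31  1.01 -0.02] w 0.0547
base [0.6322 0.2134 0.0539] tilt 0.06 fix [-0.0008 -0.0006  0.    ] base after fix [0.6322 0.2133 0.0539]
```

The force went from -1.8 to 0 N and the pan is about 2 mm down, so the tube's roughly 2 N is resting on the pan. Open, then back out level.

>>> servo_tool(
  moves=[
    {"x":0,"y":0,"z":0,"ax":0,"ay":0,"az":0,"fingers":0.68},
    {"x":0,"y":0,"z":0,"ax":0,"ay":0,"az":0,"fingers":0.75},
    {"x":0,"y":0,"z":0,"ax":0,"ay":0,"az":0,"fingers":0.85},
    {"x":0,"y":0,"z":0,"ax":0,"ay":0,"az":0,"fingers":1},
    {"x":0,"y":0,"z":0,"ax":0,"ay":0,"az":0,"fingers":1},
    {"x":0,"y":0,"z":0,"ax":0,"ay":0,"az":0,"fingers":1},
    {"x":-0.004,"y":-0.002,"z":0,"ax":0,"ay":0,"az":0,"fingers":1},
    {"x":-0.012,"y":-0.006,"z":0,"ax":0,"ay":0,"az":0,"fingers":1},
    {"x":-0.022,"y":-0.01,"z":0.001,"ax":0,"ay":0,"az":0,"fingers":1},
    {"x":-0.034,"y":-0.016,"z":0.002,"ax":0,"ay":0,"az":0,"fingers":1},
  ],
)

```text
time: 30.17
position: [0.6091, 0.2034, 0.1727]
tcp_rot: [-0.502, 2.26, 0.228]
contact_force: [0.2, 0.0, -0.7]
width: 0.0856
gripper_force: 0.0
```

Run:
```python
from h import *
state()
```

```text
t 30.17 q [-0.95 -0.13  0.62  2.3  -0.25  0.12  1.95] tcp [0.6091 0.2034 0.1727] z [ 0.672  0.317 -0.669] lean 48.0 az 25.3 y [-0.424  0.905  0.004] grasp [0.5963 0.1973 0.1854] F [ 0.18  0.02 -0.73] w 0.0856
```

>>> servo_tool(
  moves=[
    {"x":-0.012,"y":-0.006,"z":0,"ax":0,"ay":0,"az":0,"fingers":1},
    {"x":-0.024,"y":-0.012,"z":0,"ax":0,"ay":0,"az":0,"fingers":1},
    {"x":-0.036,"y":-0.017,"z":0,"ax":0,"ay":0,"az":0,"fingers":1},
    {"x":-0.046,"y":-0.022,"z":0,"ax":-0.02,"ay":0.04,"az":0,"fingers":1},
    {"x":-0.056,"y":-0.03,"z":0,"ax":-0.04,"ay":0.08,"az":0,"fingers":1},
    {"x":-0.066,"y":-0.042,"z":0,"ax":-0.06,"ay":0.13,"az":0,"fingers":1},
    {"x":-0.072,"y":-0.06,"z":0.002,"ax":-0.08,"ay":0.18,"az":0,"fingers":1},
    {"x":-0.076,"y":-0.08,"z":0.005,"ax":-0.1,"ay":0.23,"az":0,"fingers":1},
    {"x":-0.076,"y":-0.1,"z":0.01,"ax":-0.12,"ay":0.28,"az":0,"fingers":1},
    {"x":-0.076,"y":-0.12,"z":0.015,"ax":-0.14,"ay":0.32,"az":0,"fingers":1},
  ],
)

```text
time: 31.0
position: [0.5334, 0.0819, 0.1883]
tcp_rot: [-0.57, 2.603, 0.159]
contact_force: [1.4, 0.5, -0.1]
width: 0.0857
gripper_force: 0.0
```

Run:
```python
from h import *
o,R,p=state(); snap('side','side9'); snap('scene','scene9'); snap('wrist','w10')
w=cv2.imread('pics/w10.png'); s=cv2.imread('pics/side9.png'); c=cv2.imread('pics/scene9.png')
m=np.zeros((600,800,3),np.uint8)
m[:300,:400]=cv2.resize(w,(400,300)); m[:300,400:]=cv2.resize(c,(400,300)); m[300:,:]=cv2.resize(s[90:246,80:496],(800,300))
cv2.imwrite('pics/c9.png',m)
print('side full-res px base/top', proj('side9',[[.633,.2135,.054],[.633,.2135,.234],[.635,.2145,.054]]).round(1).tolist())
circ('side9',(.633,.2135),.028,.234); circ('scene9',(.633,.2135),.028,.234)
```

```text
t 31.0 q [-0.59 -0.24  0.45  2.18 -0.07  0.71  1.92] tcp [0.5334 0.0819 0.1883] z [ 0.419  0.207 -0.884] lean 27.9 az 26.3 y [-0.421  0.907  0.013] grasp [0.5254 0.078  0.2051] F [ 1.36  0.49 -0.06] w 0.0857
side full-res px base/top [[173.5, 218.0], [164.2, 186.5], [173.1, 217.7]]
```

View pics/c9.png

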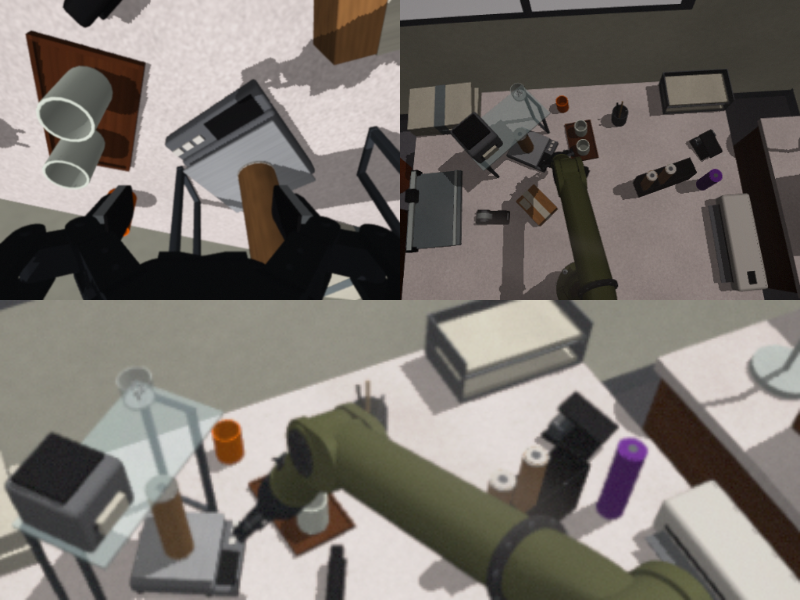

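The wrist view shows the tube upright in the middle of the pan at (262,185) and both white cups on the tray at (75,100) and (75,160). The orange cup, purple tube and long tubes have not moved, and the gripper is clear. Handing in.

```bash
python3 -c "
from plant import arm
print(arm.close_job())"
```

```text
the job is handed in; nothing more can be done
None
```

I moved the cup upright from the pan to the near half of the tray, then stood the short, thick tube on end in the middle of the pan; the pan sank only about 2 mm of its 16 mm travel, and I handed the job in at about 31 s.

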